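# Pack a woodblock level on the press bed, from behind the ink

### The arm

A 7-joint arm with a two-finger parallel gripper is mounted at the origin on the work surface. World frame = base frame: x ahead of the robot, y to its left, z up, the work surface at z = 0. Lengths are in mm, angles in rad, forces in N, time in s.
With the tool pointing down it reaches from about 400 to 875 mm from the base axis. Payload 4.4 kg.
Tool frame: the origin (TCP) lies midway between the tips of the shut fingers; the grasp point (between the pads) lies 19 mm behind it (ctrl.pinch_z is the distance from the TCP to the grasp point, in mm); z points along the fingers, y is the line along which they close (so a half turn about z gives the same grasp; the last joint's range is limited). The gripper opens to 85 mm and grips with 20 to 120 N. Pads are 22 mm wide; open, the fingers measure 114 mm over their backs; the gripper's body (76 mm by 85 mm) begins 54 mm behind the grasp point. The pads swing forward as they close: fully open they stand 13 mm farther back than shut.
Start: joints at [-0.066, 0.628, 0.038, 1.517, -0.027, 0.996, -0.02], TCP at [650.014, 0.027, 231.313] pointing down, gripper open.
Joint ranges: [-3.06, 3.06], [-0.37, 2.12], [-1.25, 1.32], [0.18, 2.47], [-1.1, 4.24], [0.23, 1.98], [-2.94, 2.94]. Speed limits (rad/s): [2.57, 2.57, 3.14, 3.14, 3.14, 3.14, 3.14].

### API

Orientations are given as [roll, pitch, yaw] about the fixed x, y, z axes, in that order (R = Rz(yaw) Ry(pitch) Rx(roll)).
In Python, from cell import read_state, cams, order, ctrl gives the robot as it stands.
- The arm moves only by the tool move_arm, never from a script. Its argument "targets" is text: rows parted by semicolons, each of 7 numbers parted by spaces: the gripper's target within -1 to 1 (fully open at 1, half-way at 0, shut at -1), then the shift along the tool's x, y, z in cm, then the turn, a rotation vector about the tool's x, y, z in degrees. A call has 1 to 5 rows; each row shifts and turns the commanded pose from where the row before left it, along the tool's axes as they then stand; what a row does not reach is not made up. A row lasts 1/12 s, in which the tool goes at most 41.7 mm and 7.16 degrees, less where a joint would pass 70% of its speed; a pose out of reach is approached as far as the arm can. A call with a gripper value outside its range is refused whole. The fingers move at their own pace and stop on an object; the grip force is fixed at half the most. Time passes only in rows, so rows that do not move let the fingers close. It gives the time, the measured TCP pose, the force, the opening and the grip force at its end, in the units of the state.
- read_state(): the state, without advancing time (a new reading comes with each control period).
- cams.get_image(name): name is "scene" or "side" or "wrist"; returns a dict with "color" (400x640x3 uint8, red, green, blue), "fovy" (degrees; the focal length in pixels is half the picture's height over the tangent of half this angle, whatever the lens; pixels are square), "cx", "cy" (the principal point, pixels), "rvec" (rotation vector, rad) and "tvec" (3), from world to camera coordinates, as OpenCV has them. Camera axes: x right, y down, z forward; pixel columns grow to the right and rows downward; lengths in mm; the calibration is good to about 2 mm. A picture is of the moment at which its call begins. There is no depth.
- order.finish_job(): hands the job in; it is judged then, once.
The state is a dict: "clock": time; "qpos": joint angles; "qd": joint speeds; "tau": joint torques, N m; "eef_pos": TCP position; "tool_rot": TCP orientation; "force": force on the tool from outside, world axes, zero at the start; "torque": the same for the moment, N m; "width": finger opening in mm; "gripper_force": force on a finger pad.
Only numpy, scipy, OpenCV 4.12 (cv2) and the standard library are available. Lean on these libraries where they do the work, as an engineer would, in place of code of your own. Each camera call takes 0.05 s, during which the arm holds its last target. There are 200 camera calls.

### The job

The carved woodblock we want to proof lies in the wooden tray behind the ink can and the ink jar: first stand both of them aside, upright on the black rubber mat, then lay the block carved face up in the middle of the press bed, square across the channel, on the two packers that together bring its face level with the bearer rails. Only when the block lies there, put the can and the jar back upright, each exactly where it stood; leave the packer that is not needed where it is.

Things in the scene. Friction and masses are not known exactly. Their poses are not given: they have to be found in the camera images.
- tray: Fixed low wooden tray 196 x 162 mm (x, y), floor top 8 mm above the table, lip 6 mm thick and 20 mm high at the back (+x) and sides, open front (-x). Its origin is the centre of its underside. The block lies on its floor about 22 mm along +x, axes alike within 3 deg, 39 mm from the back lip; can and jar stand on the floor in front of it (about x -42, y +34 and -34 mm), 4 to 10 mm from the block: no room there for a finger.
- bed: Fixed steel press bed 150 x 150 mm, plate 8 mm thick, with two dark bearer rails along its x (22 mm wide, tops 45 mm above the table, 37 mm above the plate, brass mark at mid length). Channel between the rails 106 mm wide (y), open at both x ends, scribed cross at its centre. Its origin is the centre of its underside. The block goes here with its long axis (y) along the bed's y, across the channel.
- mat: Fixed flat black rubber mat 180 x 150 mm (x, y), 4 mm thick: the side area. Its origin is the centre of its underside.
- block: Loose wooden printing block with a black carved top face, 60 (x) x 90 (y) x 16 mm (z), 70 g. Its origin is the centre of its underside. Only its 60 mm width fits between fingers.
- can: Loose tall bright metal ink can with a paper label, plain cylinder 52 mm in diameter, 96 mm high, about 320 g. Its origin is the centre of its underside, z up its axis.
- jar: Loose short dark ink jar with a black screw lid, body 54 mm in diameter up to 52 mm height, lid 47 mm in diameter up to 70 mm height, about 260 g. Its origin is the centre of its underside, z up its axis.
- packer_thin: Loose plain pale-wood packer lying flat on the table: 84 long (x) x 44 wide (y) x 6 mm thick. The thinnest and longest of three. Its origin is the centre of its underside.
- packer_middle: Loose plain pale-wood packer lying flat on the table: 70 long (x) x 44 wide (y) x 11 mm thick. The middle one of three. Its origin is the centre of its underside.
- packer_thick: Loose plain pale-wood packer lying flat on the table: 56 long (x) x 44 wide (y) x 15 mm thick. The thickest and shortest of three. Its origin is the centre of its underside.

How it is judged (in metres and radians):
On the way, in this order (a step that is already met when the one before it is completed fails the run):
1. can and jar both stand on the mat while the block still lies in the tray (x of can in the frame of mat between -0.09 and 0.09 m and y of can in the frame of mat between -0.075 and 0.075 m and z of can in the frame of mat between 0 and 0.01 m and angle between each of can, jar's own z axis and vertical below 0.1 rad and x of jar in the frame of mat between -0.09 and 0.09 m and y of jar in the frame of mat between -0.075 and 0.075 m and z of jar in the frame of mat between 0 and 0.01 m and distance of block from where it was at the start of the episode below 0.02 m and linear speed of each of can, jar below 0.02 m/s), for 0.2 s.
2. the block lies level with the rails on the thin and the thick packer in the bed, while can and jar still stand on the mat (x of can in the frame of mat between -0.09 and 0.09 m and y of can in the frame of mat between -0.075 and 0.075 m and z of can in the frame of mat between 0 and 0.01 m and angle between each of can, jar's own z axis and vertical below 0.1 rad and x of jar in the frame of mat between -0.09 and 0.09 m and y of jar in the frame of mat between -0.075 and 0.075 m and z of jar in the frame of mat between 0 and 0.01 m and horizontal distance between block and bed below 0.012 m and z of block in the frame of bed between 0.027 and 0.031 m and angle between block's own z axis and vertical below 0.05 rad and angle between the y axis of block and the y axis of bed, either way round below 0.15 rad and horizontal distance between each of packer_thin, packer_thick and bed below 0.035 m and z of each of packer_thin, packer_thick in the frame of bed below 0.026 m and linear speed of block below 0.02 m/s), for 0.2 s.
At the end, for the whole second after the job is handed in: Block face up on thin and thick packer, within 12 mm of bed centre, square to 0.15 rad, level with rails to 2 mm; packers within 35 mm of bed centre; can and jar upright within 15 mm of their starts; middle packer within 30 mm of its start; all at rest (horizontal distance between block and bed below 0.012 m and z of block in the frame of bed between 0.027 and 0.031 m and angle between block's own z axis and vertical below 0.05 rad and angle between the y axis of block and the y axis of bed, either way round below 0.15 rad and horizontal distance between each of packer_thin, packer_thick and bed below 0.035 m and z of each of packer_thin, packer_thick in the frame of bed below 0.026 m and distance of each of can, jar from where it was at the start of the episode below 0.015 m and angle between each of can, jar's own z axis and vertical below 0.1 rad and distance of packer_middle from where it was at the start of the episode below 0.03 m and linear speed of each of block, can, jar, packer_thin, packer_thick, packer_middle below 0.02 m/s); the robot touches nothing.
It also fails if it takes over 141 s, if anything falls off the work surface, if the arm or the gripper's body presses on something with over 40 N, if the wrist force passes 120 N, or if a joint passes its speed limit or range.

## Working session

There is one attempt and no reset: what is moved stays moved. The work goes in short steps, Python scripts to look and compute and a tool call to move; the robot and the scene stay as the last step left them, time stands still between calls to the robot, and variables do not carry over. Pictures are saved under pics/ and viewed, at most 16 in all, crops included, and the job is handed in when it is done.

Besides the shell and the picture viewer there is one more tool, called after "Request:" by a JSON object that holds its "method" and its "body", one argument or row to a line. move_arm: Moves the arm, as the interface text tells. Its arguments: {"type":"object","properties":{"targets":{"type":"string"}},"required":["targets"]}

```bash
mkdir -p pics; ls; cat > h.py <<'E'
import numpy as np, cv2
from cell import read_state, cams, order, ctrl
def get(n,save=None):
    d=cams.get_image(n)
    if save: cv2.imwrite(f'pics/{save}.png',d['color'][:,:,::-1])
    return d
def K(d):
    f=200/np.tan(np.radians(d['fovy'])/2); return np.array([[f,0,d['cx']],[0,f,d['cy']],[0,0,1]])
def ray(d,uv,z):
    R=cv2.Rodrigues(np.array(d['rvec'],float))[0]; t=np.array(d['tvec'],float).ravel()
    c=-R.T@t; uv=np.atleast_2d(uv).astype(float)
    w=(R.T@np.linalg.inv(K(d))@np.c_[uv,np.ones(len(uv))].T).T
    return c+w*((z-c[2])/w[:,2])[:,None]
def proj(d,p):
    return cv2.projectPoints(np.atleast_2d(p).astype(float),np.array(d['rvec'],float),np.array(d['tvec'],float),K(d),None)[0][:,0]
E
python3 - <<'E'
from h import *
import pickle
for n in("scene","side","wrist"):
    d=get(n,n+'0');pickle.dump(d,open(n+'0.pkl','wb'))
    R=cv2.Rodrigues(np.array(d['rvec'],float))[0];print(n,d['fovy'],(-R.T@np.ravel(d['tvec'])).round())
print(read_state(),ctrl.pinch_z)
E
```

```text
pics
scene 53.911567344951955 [1249.   55.  632.]
side 46.830384032996314 [414. 685. 650.]
wrist 70.79944630219629 [650.  82. 372.]
{'clock': 0.15, 'qpos': array([-0.06577455,  0.62911747,  0.0384926 ,  1.5181091 , -0.02703526,
        0.99630236, -0.0200145 ]), 'qd': array([ 0.00156415, -0.00176219,  0.00032715, -0.00392102, -0.00103714,
       -0.00091379,  0.00095156]), 'tau': array([ 2.19518879e-03, -5.63800478e+01,  1.22790758e+00, -1.93650573e+01,
        1.11919764e-02,  7.40401709e-03, -1.44664841e-05]), 'eef_pos': array([6.49542122e+02, 1.47977883e-03, 2.30620979e+02]), 'tool_rot': array([-3.14017520e+00,  1.40470984e-06,  1.57070210e+00]), 'force': array([-0.58185662,  0.01546731, -0.11772548]), 'torque': array([-0.00520568,  0.03180728,  0.06313937]), 'gripper_force': 0.0, 'width': 85.4696891371454} 18.700000000000003
```

View pics/scene0.png

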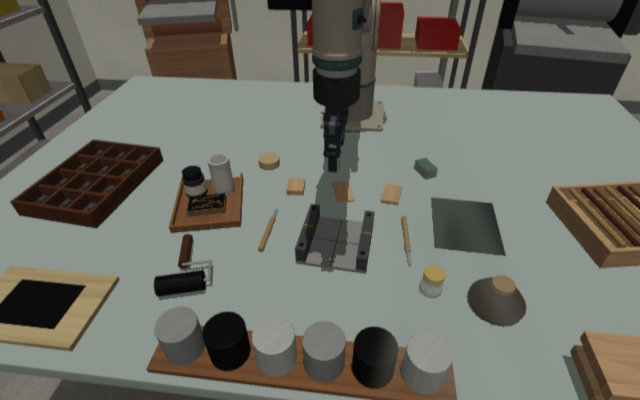

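View pics/side0.png

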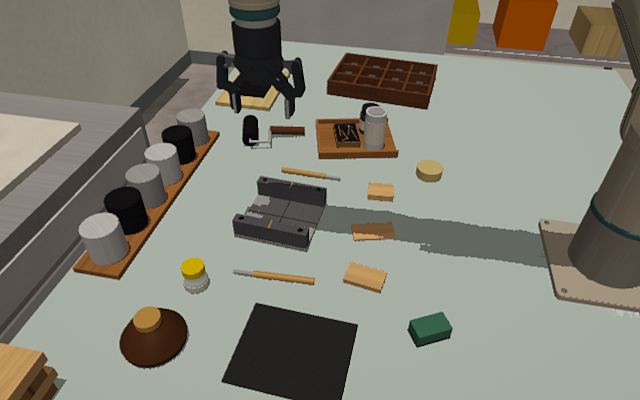

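View pics/wrist0.png

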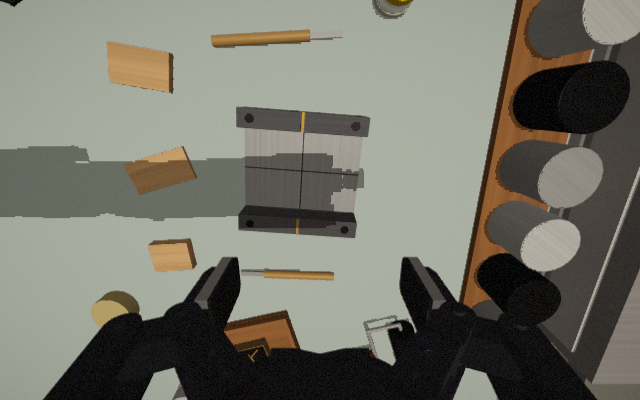

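The wrist view shows the bed (cross at about 301,170) and the packers at (140,67), (160,170) and (172,255). The side view shows the mat around (292,350) and the can top around (376,115). The tray is on the -y side.

```bash
python3 - <<'E'
from h import *
import pickle
S,D,W=[pickle.load(open(n+'0.pkl','rb')) for n in("scene","side","wrist")]
print('bed',ray(W,[[301,170]],8).round(1), 'marks',ray(W,[[303,122],[297,226]],45).round(1))
print('scene bed',ray(S,[[338,242]],8).round(1))
print('mat',ray(D,[[257,305],[357,320],[340,398],[224,383]],4).round(1).tolist(), ray(S,[[432,199],[494,200],[501,250],[438,244]],4).round().tolist())
print('tray',ray(S,[[176,226],[241,222]],20).round(),ray(D,[[319,158],[396,156]],8).round())
print('can top',ray(S,[[220,160]],96).round(),ray(D,[[376,113]],96).round(),'jar',ray(S,[[193,174]],70).round())
h=cv2.cvtColor(W['color'],cv2.COLOR_RGB2HSV)
m=((h[...,0]>8)&(h[...,0]<22)&(h[...,1]>90)&(h[...,2]>70)).astype(np.uint8)
m=cv2.morphologyEx(m,cv2.MORPH_CLOSE,np.ones((5,5)))
for c in cv2.findContours(m,0,2)[0]:
    if 500<cv2.contourArea(c)<6000:
        (u,v),_,_=r=cv2.minAreaRect(c)
        if u<210: 
            b=cv2.boxPoints(r); 
            for z in (6,11,15):
                P=ray(W,b,z)[:,:2];e=[P[1]-P[0],P[2]-P[1]]
                L=[np.hypot(*x) for x in e];k=int(L[1]>L[0])
                print((round(u),round(v)),z,P.mean(0).round(1),np.round(L,1),'long dir',round(np.degrees(np.arctan2(e[k][1],e[k][0])),1))
E
```

```text
bed [[625.1   2.5   8. ]] marks [[631.1  65.3  45. ]
 [621.1 -61.5  45. ]]
scene bed [[628.3   6.7   8. ]]
mat [[610.7, 226.2, 4.0], [439.1, 221.3, 4.0], [444.5, 358.9, 4.0], [615.9, 371.2, 4.0]] [[444.0, 229.0, 4.0], [431.0, 383.0, 4.0], [608.0, 362.0, 4.0], [605.0, 228.0, 4.0]]
tray [[ 631. -367.   20.]
 [ 601. -222.   20.]] [[ 594. -220.    8.]
 [ 412. -268.    8.]]
can top [[ 464. -305.   96.]] [[ 473. -310.   96.]] jar [[ 494. -369.   70.]]
(113, 307) 6 [ 323.9 -218. ] [82.1 49.9] long dir 23.4
(113, 307) 11 [ 328.3 -213.9] [81.  49.2] long dir 23.4
(113, 307) 15 [ 331.9 -210.6] [80.1 48.6] long dir 23.4
(172, 255) 6 [ 432.5 -125.7] [68.5 50.2] long dir 3.8
(172, 255) 11 [ 435.5 -122.8] [67.6 49.6] long dir 3.8
(172, 255) 15 [ 437.9 -120.6] [66.8 49. ] long dir 3.8
(160, 171) 6 [437.6   0.6] [90.2 43.3] long dir 15.9
(160, 171) 11 [440.5   1.7] [88.9 42.7] long dir 15.9
(160, 171) 15 [442.8   2.6] [87.9 42.2] long dir 15.9
(139, 67) 6 [436.5 125.6] [45.2 81.3] long dir -9.1
(139, 67) 11 [439.5 125. ] [44.5 80.2] long dir -9.1
(139, 67) 15 [441.8 124.5] [44.  79.3] long dir -9.1
```

```bash
cat >> h.py <<'E'
from scipy.spatial.transform import Rotation as Ro
def plan(x,y,z,yaw=None):
    "shift (tool axes, cm) first, then turn about tool z (deg), from measured pose"
    s=read_state(); R=Ro.from_euler('xyz',s['tool_rot'])
    d=R.inv().apply(np.array([x,y,z])-s['eef_pos'])/10
    cy=np.degrees(s['tool_rot'][2])
    print('t',round(s['clock'],1),'at',s['eef_pos'].round(1),'yaw',round(cy,1),'shift cm',d.round(2),'norm',round(np.linalg.norm(d),1),
      'turn z', None if yaw is None else round(-((yaw-cy+180)%360-180),1))
E
python3 - <<'E'
from h import *
import pickle
W=pickle.load(open('wrist0.pkl','rb'))
o=ray(W,[[315,120]],20)[0]-read_state()['eef_pos'];print(o, ray(W,[[320,200]],0))
a=np.radians(14.8);c,s=np.cos(a),np.sin(a)
t=np.array([517,-329])-np.array([c*o[0]-s*o[1],s*o[0]+c*o[1]])
plan(t[0],t[1],230.6,104.8)
E
```

```text
[  -5.46237367   66.3211056  -210.62097897] [[650.1911239  -41.78075316   0.        ]]
t 0.1 at [649.5   0.  230.6] yaw 90.0 shift cm [-3.917e+01 -1.103e+01  2.000e-02] norm 40.7 turn z -14.8
```

Request:
{"method": "move_arm", "body": {
  "targets": "1 -3.92 -1.1 0 0 0 0; 1 -3.92 -1.1 0 0 0 0; 1 -3.92 -1.1 0 0 0 0; 1 -3.92 -1.1 0 0 0 0; 1 -3.92 -1.1 0 0 0 0"
}}

```text
clock: 0.57
eef_pos: [594.1, -197.5, 231.1]
tool_rot: [-3.141, -0.0, 1.571]
force: [0.8, -0.2, -0.4]
width: 85.2
gripper_force: 0.0
```

Request:
{"method": "move_arm", "body": {
  "targets": "1 -3.92 -1.1 0 0 0 0; 1 -3.92 -1.1 0 0 0 0; 1 -3.92 -1.1 0 0 0 0; 1 -3.92 -1.1 0 0 0 0; 1 -3.92 -1.1 0 0 0 0"
}}

```text
clock: 0.98
eef_pos: [539.0, -393.7, 231.0]
tool_rot: [-3.141, -0.0, 1.571]
force: [0.6, 0.1, 0.1]
width: 85.1
gripper_force: 0.0
```

Request:
{"method": "move_arm", "body": {
  "targets": "1 0 0 0 0 0 -7; 1 0 0 0 0 0 -7; 1 0 0 0 0 0 -0.8; 1 0 0 0 0 0 0; 1 0 0 0 0 0 0"
}}

```text
clock: 1.4
eef_pos: [540.2, -391.3, 231.1]
tool_rot: [-3.142, -0.001, 1.827]
force: [0.2, -0.2, 1.1]
width: 85.1
gripper_force: 0.0
```

```bash
python3 - <<'E'
from h import *
import pickle
d=get('wrist','tray1');pickle.dump(d,open('tray1.pkl','wb'))
s=read_state();print(s['clock'],s['eef_pos'],np.degrees(s['tool_rot']))
E
```

```text
1.45 [ 540.29061564 -391.23674164  231.2071866 ] [-1.79997062e+02 -2.17881260e-02  1.04728448e+02]
```

View pics/tray1.png

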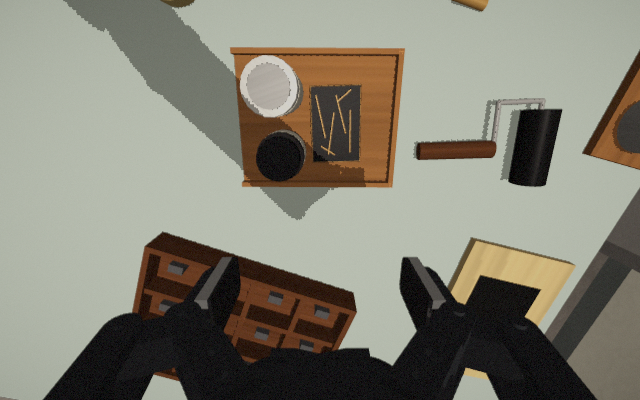

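The tray is almost square in the image: corners at about (232,50), (404,49), (392,186) and (243,186). The can top is near (269,85), the jar lid near (279,155), and the block face spans (312..360, 86..162).

```bash
python3 - <<'E'
from h import *
import pickle
d=pickle.load(open('tray1.pkl','rb'));im=d['color'][:,:,::-1]
c=cv2.resize(im[40:195,225:410],None,fx=4,fy=4,interpolation=cv2.INTER_CUBIC)[:600,:740]
cv2.imwrite('pics/crop1.png',c)
t=ray(d,[[232,50],[404,49],[392,186],[243,186]],20)[:,:2];print(t.round(1),t.mean(0).round(1))
for e in (t[1]-t[0],t[2]-t[3]): print(np.hypot(*e),np.degrees(np.arctan2(e[1],e[0])))
def circ(p,z,r):
    c=np.r_[p,z];a=np.linspace(0,2*np.pi,60)
    q=proj(d,np.c_[p[0]+r*np.cos(a),p[1]+r*np.sin(a),np.full(60,z)]);return q.min(0).round(1),q.max(0).round(1)
can=ray(d,[[269,85]],104)[0,:2];jar=ray(d,[[279,155]],78)[0,:2]
b=ray(d,[[312,86],[360,86],[360,162],[312,162]],24)[:,:2]
print('can',can,circ(can,104,26),'jar',jar,circ(jar,78,23.5),'block',b.mean(0),b)
E
```

```text
[[ 409.8 -279.1]
 [ 595.6 -229.3]
 [ 635.7 -382.9]
 [ 448.4 -432.1]] [ 522.4 -330.9]
192.42222565706163 15.018264442856324
193.6068884024235 14.723277737630012
can [ 471.96346541 -306.0317156 ] (array([239.5,  52.1]), array([298.4, 115.7])) jar [ 490.92528296 -369.4519369 ] (array([256.5, 132. ]), array([301.4, 176.9])) block [ 544.35937723 -328.13028713] [[ 505.71941404 -292.79863398]
 [ 559.04804602 -278.78666764]
 [ 585.33052566 -362.84874484]
 [ 527.33952319 -378.08710205]]
```

View pics/crop1.png

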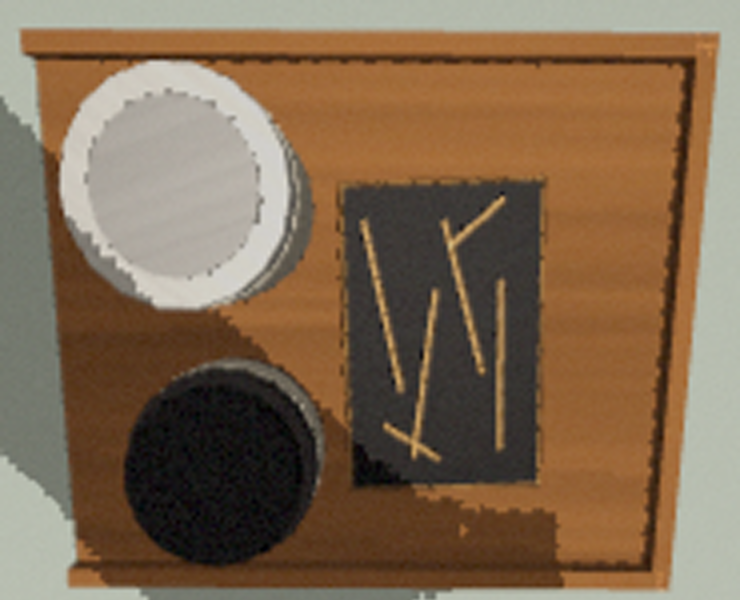

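```bash
python3 - <<'E'
from h import *
import pickle
d=pickle.load(open('tray1.pkl','rb'))
can=ray(d,[[269.2,86.6]],104)[0,:2];jar=ray(d,[[278.7,159.3]],78)[0,:2]
b=ray(d,[[310.3,85.8],[361,85.2],[359.8,161],[313,161.6]],24)[:,:2]
print('can',can.round(1),'jar',jar.round(1),'block',b.mean(0).round(1))
for i in range(4): e=b[(i+1)%4]-b[i];print(np.hypot(*e).round(1),np.degrees(np.arctan2(e[1],e[0])).round(1))
R=np.array([[.966,-.259],[.259,.966]])
for p in(can,jar,b.mean(0)):print((R.T@(p-[522.4,-330.9])).round(1))
plan(can[0],can[1],190,105)
E
```

```text
can [ 472.4 -307.3] jar [ 491.6 -374. ] block [ 544.2 -327.4]
58.2 15.3
87.6 -73.6
58.4 -164.5
87.7 106.3
[-42.2  35.8]
[-40.9 -33.6]
[22.  -2.3]
t 1.4 at [ 540.3 -391.2  231.2] yaw 104.7 shift cm [ 9.84 -4.43  4.12] norm 11.6 turn z -0.3
```

Request:
{"method": "move_arm", "body": {
  "targets": "1 3.28 -1.48 0 0 0 0; 1 3.28 -1.48 0 0 0 0; 1 3.28 -1.47 0 0 0 0; 1 0 0 3.5 0 0 0; 1 0 0 0 0 0 0"
}}

```text
clock: 1.87
eef_pos: [469.1, -304.6, 193.4]
tool_rot: [-3.137, -0.005, 1.83]
force: [-1.6, 0.4, -1.2]
width: 85.8
gripper_force: 0.0
```

Request:
{"method": "move_arm", "body": {
  "targets": "1 0 0 3.5 0 0 0; 1 0 0 3.5 0 0 0; 1 0 0 3.5 0 0 0; 1 0 0 3 0 0 0; 1 0 0 0 0 0 0"
}}

```text
clock: 2.28
eef_pos: [469.4, -306.7, 56.4]
tool_rot: [-3.134, -0.007, 1.828]
force: [-1.0, -0.2, 0.4]
width: 85.3
gripper_force: 0.0
```

Request:
{"method": "move_arm", "body": {
  "targets": "-1 0 0 0 0 0 0; -1 0 0 0 0 0 0; -1 0 0 0 0 0 0; -1 0 0 0 0 0 0; -1 0 0 0 0 0 0"
}}

```text
clock: 2.7
eef_pos: [473.4, -309.4, 63.7]
tool_rot: [3.139, 0.003, 1.828]
force: [-0.8, -0.8, 7.2]
width: 50.9
gripper_force: 61.9
```

Request:
{"method": "move_arm", "body": {
  "targets": "-1 0 0 0 0 0 0; -1 0 0 0 0 0 0; -1 0 0 0 0 0 0; -1 0 0 0 0 0 0; -1 0 0 0 0 0 0"
}}

```text
clock: 3.12
eef_pos: [473.4, -309.4, 63.8]
tool_rot: [3.139, 0.003, 1.828]
force: [-1.8, -1.3, 7.2]
width: 51.0
gripper_force: 61.9
```

Request:
{"method": "move_arm", "body": {
  "targets": "-1 0 0 -1 0 0 0; -1 0 0 -2.5 0 0 0; -1 0 0 -3 0 0 0; -1 0 0 -3.5 0 0 0; -1 0 0 -2 0 0 0"
}}

```text
clock: 3.53
eef_pos: [473.1, -308.7, 185.6]
tool_rot: [3.138, 0.003, 1.829]
force: [0.9, -1.1, -2.8]
width: 50.6
gripper_force: 63.1
```

```bash
python3 - <<'E'
from h import *
plan(570,325,180,90)
E
```

```text
t 3.5 at [ 473.1 -308.7  185.6] yaw 104.8 shift cm [58.79 25.55  0.46] norm 64.1 turn z 14.8
```

Request:
{"method": "move_arm", "body": {
  "targets": "-1 2.94 1.28 0 0 0 0; -1 2.94 1.28 0 0 0 0; -1 2.94 1.28 0 0 0 0; -1 2.94 1.28 0 0 0 0; -1 2.94 1.28 0 0 0 0"
}}

```text
clock: 3.95
eef_pos: [496.2, -148.1, 182.4]
tool_rot: [3.141, 0.0, 1.829]
force: [0.4, 0.4, -2.1]
width: 50.9
gripper_force: 63.3
```

Request:
{"method": "move_arm", "body": {
  "targets": "-1 2.94 1.28 0 0 0 0; -1 2.94 1.28 0 0 0 0; -1 2.94 1.28 0 0 0 0; -1 2.94 1.28 0 0 0 0; -1 2.94 1.28 0 0 0 0"
}}

```text
clock: 4.37
eef_pos: [520.5, 10.5, 182.4]
tool_rot: [3.141, -0.0, 1.829]
force: [1.0, 0.3, -2.8]
width: 51.0
gripper_force: 63.3
```

Request:
{"method": "move_arm", "body": {
  "targets": "-1 2.94 1.28 0 0 0 0; -1 2.94 1.28 0 0 0 0; -1 2.94 1.28 0 0 0 0; -1 2.94 1.28 0 0 0 0; -1 2.94 1.28 0 0 0 0"
}}

```text
clock: 4.78
eef_pos: [544.7, 169.0, 182.4]
tool_rot: [3.141, -0.0, 1.829]
force: [1.7, -0.1, -3.3]
width: 51.0
gripper_force: 63.3
```

Request:
{"method": "move_arm", "body": {
  "targets": "-1 2.94 1.28 0 0 0 0; -1 2.94 1.28 0 0 0 0; -1 2.94 1.28 0 0 0 0; -1 2.94 1.28 0 0 0 0; -1 2.94 1.28 0 0 0 0"
}}

```text
clock: 5.2
eef_pos: [568.9, 327.3, 182.3]
tool_rot: [3.142, -0.0, 1.829]
force: [-0.0, -0.9, -3.0]
width: 50.7
gripper_force: 63.3
```

Request:
{"method": "move_arm", "body": {
  "targets": "-1 0 0 2 0 0 0; -1 0 0 3 0 0 0; -1 0 0 3 0 0 0; -1 0 0 2 0 0 0; -1 0 0 0 0 0 0"
}}

```text
clock: 5.62
eef_pos: [565.7, 323.9, 77.3]
tool_rot: [-3.133, 0.002, 1.829]
force: [-1.3, 0.1, -3.1]
width: 50.4
gripper_force: 63.4
```

```bash
python3 - <<'E'
from h import *
plan(570,325,59.8,90); get('side','side1')
E
```

```text
t 5.6 at [565.7 323.9  77.3] yaw 104.8 shift cm [0.   0.46 1.75] norm 1.8 turn z 14.8
```

View pics/side1.png

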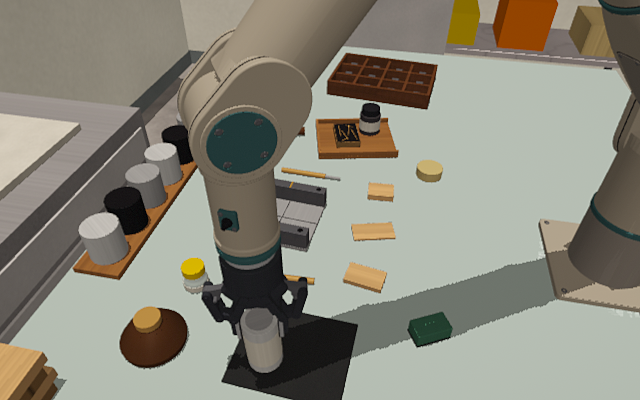

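The can is held upright over the mat, with its bottom near pixel (265,368), and the jar stands alone in the tray.

Request:
{"method": "move_arm", "body": {
  "targets": "-1 0 0 0.8 0 0 0; -1 0 0 0.4 0 0 0; -1 0 0 0.2 0 0 0; -1 0 0 0.1 0 0 0; -1 0 0 0 0 0 0"
}}

```text
clock: 6.08
eef_pos: [569.6, 325.9, 66.9]
tool_rot: [3.141, -0.0, 1.829]
force: [0.6, 0.7, -1.5]
width: 50.8
gripper_force: 63.4
```

Request:
{"method": "move_arm", "body": {
  "targets": "-1 0 0 0.2 0 0 0; -1 0 0 0.2 0 0 0; -1 0 0 0.1 0 0 0; -1 0 0 0 0 0 0; -1 0 0 0 0 0 0"
}}

```text
clock: 6.5
eef_pos: [569.3, 325.7, 61.2]
tool_rot: [-3.141, 0.0, 1.829]
force: [-0.3, 0.2, -2.4]
width: 50.9
gripper_force: 63.4
```

Request:
{"method": "move_arm", "body": {
  "targets": "-1 0 0 0.1 0 0 0; -1 0 0 0.05 0 0 0; -1 0 0 0 0 0 0; -1 0 0 0 0 0 0; -1 0 0 0 0 0 0"
}}

```text
clock: 6.92
eef_pos: [569.4, 325.8, 60.0]
tool_rot: [3.141, -0.0, 1.829]
force: [0.4, 0.7, -1.6]
width: 51.4
gripper_force: 63.5
```

Request:
{"method": "move_arm", "body": {
  "targets": "-1 0 0 0.1 0 0 0; -1 0 0 0 0 0 0; -1 0 0 0 0 0 0; -1 0 0 0 0 0 0; -1 0 0 0 0 0 0"
}}

```text
clock: 7.33
eef_pos: [569.4, 325.9, 59.9]
tool_rot: [3.141, -0.0, 1.829]
force: [-1.9, -0.4, 4.8]
width: 50.8
gripper_force: 64.2
```

Contact is confirmed at z 59.9, so I'll release and lift, then head for the jar.

Request:
{"method": "move_arm", "body": {
  "targets": "0.4 0 0 0 0 0 0; 1 0 0 0 0 0 0; 1 0 0 0 0 0 0; 1 0 0 0 0 0 0; 1 0 0 0 0 0 0"
}}

```text
clock: 7.75
eef_pos: [569.4, 325.7, 58.7]
tool_rot: [3.142, -0.0, 1.829]
force: [-0.3, -0.3, 0.3]
width: 85.6
gripper_force: 0.0
```

Request:
{"method": "move_arm", "body": {
  "targets": "1 0 0 -2 0 0 0; 1 0 0 -4 0 0 0; 1 0 0 -4 0 0 0; 1 0 0 -4 0 0 0; 1 0 0 0 0 0 0"
}}

```text
clock: 8.17
eef_pos: [574.0, 328.4, 207.7]
tool_rot: [3.127, -0.004, 1.829]
force: [1.9, 0.4, 0.9]
width: 85.2
gripper_force: 0.0
```

```bash
python3 - <<'E'
from h import *
plan(491.6,-374,195,105)
E
```

```text
t 8.2 at [574.  328.4 207.7] yaw 104.8 shift cm [-65.82 -25.9    0.6 ] norm 70.7 turn z -0.2
```

Request:
{"method": "move_arm", "body": {
  "targets": "1 -3.65 -1.41 0 0 0 0; 1 -3.65 -1.41 0 0 0 0; 1 -3.65 -1.41 0 0 0 0; 1 -3.65 -1.41 0 0 0 0; 1 -3.65 -1.41 0 0 0 0"
}}

```text
clock: 8.58
eef_pos: [547.4, 129.6, 198.7]
tool_rot: [3.141, 0.0, 1.829]
force: [1.7, -0.4, 0.5]
width: 85.1
gripper_force: 0.0
```

Request:
{"method": "move_arm", "body": {
  "targets": "1 -3.65 -1.41 0 0 0 0; 1 -3.65 -1.41 0 0 0 0; 1 -3.65 -1.41 0 0 0 0; 1 -3.65 -1.41 0 0 0 0; 1 -3.65 -1.41 0 0 0 0"
}}

```text
clock: 9.0
eef_pos: [525.8, -65.0, 198.8]
tool_rot: [3.141, 0.0, 1.829]
force: [0.6, -0.2, -0.6]
width: 85.4
gripper_force: 0.0
```

Request:
{"method": "move_arm", "body": {
  "targets": "1 -3.65 -1.41 0 0 0 0; 1 -3.65 -1.41 0 0 0 0; 1 -3.65 -1.41 0 0 0 0; 1 -3.65 -1.41 0 0 0 0; 1 -3.65 -1.41 0 0 0 0"
}}

```text
clock: 9.42
eef_pos: [504.2, -259.5, 198.8]
tool_rot: [3.141, 0.0, 1.829]
force: [0.4, -0.2, -0.1]
width: 85.5
gripper_force: 0.0
```

Request:
{"method": "move_arm", "body": {
  "targets": "1 -3.65 -1.41 0 0 0 0; 1 -3.65 -1.41 0 0 0 0; 1 -3.65 -1.41 0 0 0 0; 1 0 0 0 0 0 0; 1 0 0 0 0 0 0"
}}

```text
clock: 9.83
eef_pos: [490.1, -377.8, 198.3]
tool_rot: [-3.141, 0.001, 1.823]
force: [0.5, 0.8, 0.1]
width: 84.9
gripper_force: 0.0
```

```bash
python3 - <<'E'
from h import *
get('wrist','jarabove')
plan(491.6,-374,27,105)
E
```

```text
t 9.9 at [ 491.2 -374.9  198.3] yaw 104.7 shift cm [ 0.07  0.06 17.13] norm 17.1 turn z -0.3
```

Request:
{"method": "move_arm", "body": {
  "targets": "1 0.05 0.05 3.5 0 0 0; 1 0 0 3.5 0 0 0; 1 0 0 3.5 0 0 0; 1 0 0 3 0 0 0; 1 0 0 0 0 0 0"
}}

```text
clock: 10.3
eef_pos: [489.3, -368.5, 58.1]
tool_rot: [-3.135, -0.01, 1.832]
force: [0.7, 0.7, -0.9]
width: 85.4
gripper_force: 0.0
```

Request:
{"method": "move_arm", "body": {
  "targets": "1 0 0 2 0 0 0; 1 0 0 1.2 0 0 0; 1 0 0 0.4 0 0 0; 1 0 0 0 0 0 0; 1 0 0 0 0 0 0"
}}

```text
clock: 10.72
eef_pos: [492.9, -373.7, 28.9]
tool_rot: [3.141, 0.001, 1.83]
force: [-0.3, 0.4, 0.1]
width: 85.3
gripper_force: 0.0
```

Request:
{"method": "move_arm", "body": {
  "targets": "-1 0 0 0 0 0 0; -1 0 0 0 0 0 0; -1 0 0 0 0 0 0; -1 0 0 0 0 0 0; -1 0 0 0 0 0 0"
}}

```text
clock: 11.13
eef_pos: [492.2, -374.4, 29.2]
tool_rot: [3.141, 0.001, 1.829]
force: [-1.9, 1.0, 6.7]
width: 52.8
gripper_force: 63.1
```

Request:
{"method": "move_arm", "body": {
  "targets": "-1 0 0 0 0 0 0; -1 0 0 0 0 0 0; -1 0 0 0 0 0 0; -1 0 0 0 0 0 0; -1 0 0 0 0 0 0"
}}

```text
clock: 11.55
eef_pos: [492.2, -374.3, 29.2]
tool_rot: [3.141, 0.001, 1.829]
force: [-1.9, 0.9, 6.0]
width: 52.9
gripper_force: 63.1
```

Request:
{"method": "move_arm", "body": {
  "targets": "-1 0 0 -1 0 0 0; -1 0 0 -3 0 0 0; -1 0 0 -4 0 0 0; -1 0 0 -3 0 0 0; -1 0 0 -2 0 0 0"
}}

```text
clock: 11.97
eef_pos: [493.3, -374.5, 161.8]
tool_rot: [3.139, 0.003, 1.829]
force: [0.2, -0.7, -3.0]
width: 52.7
gripper_force: 63.5
```

Request:
{"method": "move_arm", "body": {
  "targets": "-1 3.09 0.75 0 0 0 0; -1 3.09 0.75 0 0 0 0; -1 3.09 0.75 0 0 0 0; -1 3.09 0.75 0 0 0 0; -1 3.09 0.75 0 0 0 0"
}}

```text
clock: 12.38
eef_pos: [488.6, -213.2, 158.5]
tool_rot: [3.141, 0.0, 1.829]
force: [-0.3, 0.7, -2.0]
width: 52.4
gripper_force: 63.5
```

Request:
{"method": "move_arm", "body": {
  "targets": "-1 3.09 0.75 0 0 0 0; -1 3.09 0.75 0 0 0 0; -1 3.09 0.75 0 0 0 0; -1 3.09 0.75 0 0 0 0; -1 3.09 0.75 0 0 0 0"
}}

```text
clock: 12.8
eef_pos: [485.5, -54.2, 158.5]
tool_rot: [3.141, -0.0, 1.829]
force: [0.1, 0.1, -2.6]
width: 52.3
gripper_force: 63.5
```

Request:
{"method": "move_arm", "body": {
  "targets": "-1 3.09 0.75 0 0 0 0; -1 3.09 0.75 0 0 0 0; -1 3.09 0.75 0 0 0 0; -1 3.09 0.75 0 0 0 0; -1 3.09 0.75 0 0 0 0"
}}

```text
clock: 13.22
eef_pos: [482.2, 104.8, 158.5]
tool_rot: [3.141, -0.0, 1.829]
force: [0.3, 0.4, -2.1]
width: 52.5
gripper_force: 63.5
```

Request:
{"method": "move_arm", "body": {
  "targets": "-1 3.09 0.75 0 0 0 0; -1 3.09 0.75 0 0 0 0; -1 3.09 0.75 0 0 0 0; -1 3.09 0.75 0 0 0 0; -1 3.09 0.75 0 0 0 0"
}}

```text
clock: 13.63
eef_pos: [478.9, 263.8, 158.5]
tool_rot: [3.141, -0.0, 1.829]
force: [-0.2, -0.6, -3.2]
width: 52.8
gripper_force: 63.5
```

Request:
{"method": "move_arm", "body": {
  "targets": "-1 0 0 2 0 0 0; -1 0 0 4 0 0 0; -1 0 0 4 0 0 0; -1 0 0 1.5 0 0 0; -1 0 0 0 0 0 0"
}}

```text
clock: 14.05
eef_pos: [476.4, 260.8, 39.5]
tool_rot: [-3.134, 0.002, 1.829]
force: [0.5, -0.8, -2.7]
width: 52.5
gripper_force: 63.8
```

Request:
{"method": "move_arm", "body": {
  "targets": "-1 0 0 0.8 0 0 0; -1 0 0 0 0 0 0; -1 0 0 0 0 0 0; -1 0 0 0 0 0 0; -1 0 0 0 0 0 0"
}}

```text
clock: 14.47
eef_pos: [480.1, 262.6, 36.1]
tool_rot: [3.139, -0.001, 1.829]
force: [-0.9, 0.1, -2.3]
width: 52.7
gripper_force: 63.8
```

Request:
{"method": "move_arm", "body": {
  "targets": "-1 0 0 0.5 0 0 0; -1 0 0 0.3 0 0 0; -1 0 0 0.1 0 0 0; -1 0 0 0 0 0 0; -1 0 0 0 0 0 0"
}}

```text
clock: 14.88
eef_pos: [479.2, 262.1, 25.6]
tool_rot: [-3.141, 0.0, 1.829]
force: [0.7, -0.1, -2.1]
width: 52.4
gripper_force: 63.8
```

Request:
{"method": "move_arm", "body": {
  "targets": "-1 0 0 0.1 0 0 0; -1 0 0 0.1 0 0 0; -1 0 0 0 0 0 0; -1 0 0 0 0 0 0; -1 0 0 0 0 0 0"
}}

```text
clock: 15.3
eef_pos: [479.4, 262.2, 25.1]
tool_rot: [3.141, -0.0, 1.829]
force: [-2.7, -0.4, 9.4]
width: 52.4
gripper_force: 65.4
```

Request:
{"method": "move_arm", "body": {
  "targets": "0.4 0 0 0 0 0 0; 1 0 0 0 0 0 0; 1 0 0 0 0 0 0; 1 0 0 0 0 0 0; 1 0 0 0 0 0 0"
}}

```text
clock: 15.72
eef_pos: [479.4, 262.2, 23.7]
tool_rot: [3.142, -0.0, 1.829]
force: [-0.3, -0.1, 0.5]
width: 85.6
gripper_force: 0.0
```

Request:
{"method": "move_arm", "body": {
  "targets": "1 0 0 -2 0 0 0; 1 0 0 -4 0 0 0; 1 0 0 -4 0 0 0; 1 0 0 -4 0 0 0; 1 0 0 -2 0 0 0"
}}

```text
clock: 16.13
eef_pos: [481.1, 263.0, 188.2]
tool_rot: [3.136, -0.002, 1.829]
force: [0.5, 1.5, -0.2]
width: 85.3
gripper_force: 0.0
```

Request:
{"method": "move_arm", "body": {
  "targets": "1 -3.83 -1.26 0 0 0 0; 1 -3.83 -1.26 0 0 0 0; 1 -3.83 -1.26 0 0 0 0; 1 -3.83 -1.26 0 0 0 0; 1 -3.83 -1.26 0 0 0 0"
}}

```text
clock: 16.55
eef_pos: [466.8, 59.2, 183.9]
tool_rot: [3.141, 0.0, 1.83]
force: [0.3, -0.1, -0.4]
width: 85.1
gripper_force: 0.0
```

Request:
{"method": "move_arm", "body": {
  "targets": "1 -3.83 -1.26 0 0 0 0; 1 -3.83 -1.26 0 0 0 0; 1 -3.83 -1.26 0 0 0 0; 1 -3.83 -1.26 0 0 0 0; 1 -3.83 -1.26 0 0 0 0"
}}

```text
clock: 16.97
eef_pos: [454.8, -142.2, 183.9]
tool_rot: [3.141, -0.0, 1.829]
force: [1.1, 0.9, -0.5]
width: 85.5
gripper_force: 0.0
```

Request:
{"method": "move_arm", "body": {
  "targets": "1 0 0 0 0 0 0; 1 0 0 0 0 0 0; 1 0 0 0 0 0 0; 1 0 0 0 0 0 0"
}}

```text
clock: 17.3
eef_pos: [455.5, -138.7, 183.7]
tool_rot: [-3.142, -0.001, 1.832]
force: [-0.3, 0.6, 0.6]
width: 85.8
gripper_force: 0.0
```

```bash
python3 - <<'E'
from h import *
import pickle
d=get('wrist','pack1');pickle.dump(d,open('pack1.pkl','wb'));plan(437,-121,100,0)
s=get('side','side2')
E
```

```text
t 17.4 at [ 455.5 -138.5  183.7] yaw 105.0 shift cm [ 2.16 -1.34  8.37] norm 8.8 turn z 105.0
```

View pics/pack1.png

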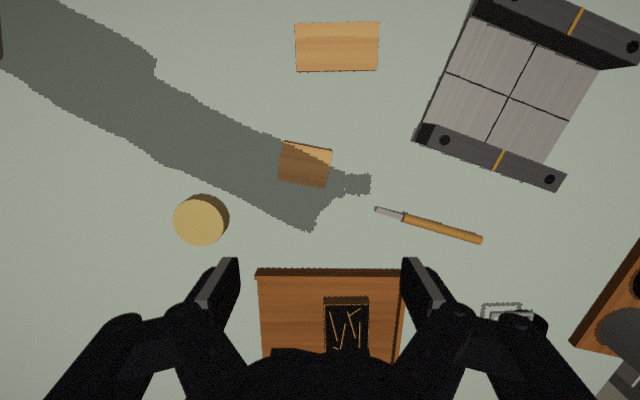

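View pics/side2.png

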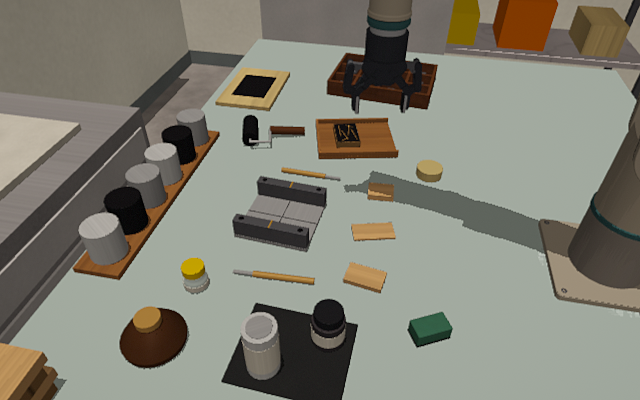

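Both vessels stand on the mat. The thin packer is at (295..379, 21..73) and the thick one is the quad (281,141), (332,150), (326,187), (278,180). The bed cross is at (508,97).

```bash
python3 - <<'E'
from h import *
import pickle
d=pickle.load(open('pack1.pkl','rb'))
im=d['color'][:,:,::-1]
cv2.imwrite('pics/c2.png',np.vstack([cv2.resize(im[10:85,280:400],None,fx=5,fy=5)[:330,:600],cv2.resize(im[132:195,265:385],None,fx=4,fy=4)[:260].copy() if 0 else cv2.resize(im[135:189,265:385],None,fx=5,fy=5)]))
for n,z,q in(('thin',6,[[295,22],[379,21],[378,71],[296,73]]),('thick',15,[[281,141],[332,150],[326,187],[278,180]])):
    P=ray(d,q,z)[:,:2];print(n,P.mean(0).round(1))
    for i in range(4): e=P[(i+1)%4]-P[i];print(np.hypot(*e).round(1),np.degrees(np.arctan2(e[1],e[0])).round(1))
print(ray(d,[[508,97]],8), ray(d,[[578,21],[498,159]],45))
E
```

```text
thin [ 4.37e+02 -4.00e-01]
82.7 15.6
44.9 -72.5
85.0 -163.8
45.9 104.7
thick [ 434.2 -123.6]
56.3 5.0
42.6 -83.5
55.2 -173.6
43.9 98.0
[[624.72942939   1.08079556   8.        ]] [[632.32457368  65.72435817  45.        ]
 [620.01129119 -61.52269567  45.        ]]
```

View pics/c2.png

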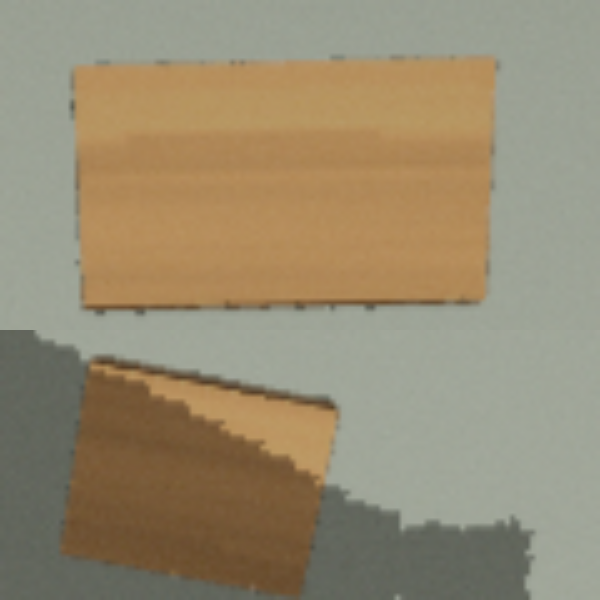

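Request:
{"method": "move_arm", "body": {
  "targets": "1 0.99 -0.85 2.7 0 0 0; 1 0.98 -0.85 2.7 0 0 0; 1 0 0 2.9 0 0 0; 1 0 0 0 0 0 7; 1 0 0 0 0 0 7"
}}

```text
clock: 17.82
eef_pos: [432.7, -123.9, 99.2]
tool_rot: [-3.138, -0.001, 1.582]
force: [-0.2, -0.1, 0.6]
width: 85.6
gripper_force: 0.0
```

Request:
{"method": "move_arm", "body": {
  "targets": "1 0 0 0 0 0 7; 1 0 0 0 0 0 7; 1 0 0 0 0 0 7; 1 0 0 0 0 0 7; 1 0 0 0 0 0 7"
}}

```text
clock: 18.23
eef_pos: [434.3, -124.2, 100.8]
tool_rot: [-3.142, -0.0, 0.971]
force: [0.0, -0.2, 0.4]
width: 85.6
gripper_force: 0.0
```

Request:
{"method": "move_arm", "body": {
  "targets": "1 0 0 0 0 0 7; 1 0 0 0 0 0 7; 1 0 0 0 0 0 7; 1 0 0 0 0 0 7; 1 0 0 0 0 0 7"
}}

```text
clock: 18.65
eef_pos: [434.3, -124.1, 100.9]
tool_rot: [-3.141, -0.0, 0.36]
force: [-0.2, 0.0, 0.1]
width: 85.3
gripper_force: 0.0
```

Request:
{"method": "move_arm", "body": {
  "targets": "1 0 0 0 0 0 7; 1 0 0 0 0 0 7; 1 0 0 0 0 0 1; 1 0 0 0 0 0 0; 1 0 0 0 0 0 0"
}}

```text
clock: 19.07
eef_pos: [434.1, -124.9, 100.8]
tool_rot: [-3.141, -0.0, 0.106]
force: [-0.0, -0.1, 0.4]
width: 85.2
gripper_force: 0.0
```

```bash
python3 - <<'E'
from h import *
plan(434,-124,0,6)
E
```

```text
t 19.1 at [ 434.1 -124.9  100.8] yaw 6.1 shift cm [ 0.   -0.08 10.08] norm 10.1 turn z 0.1
```

Request:
{"method": "move_arm", "body": {
  "targets": "1 0 -0.05 3 0 0 0; 1 0 0 3 0 0 0; 1 0 0 2 0 0 0; 1 0 0 1 0 0 0; 1 0 0 0.5 0 0 0"
}}

```text
clock: 19.48
eef_pos: [433.1, -124.8, 4.3]
tool_rot: [-3.14, 0.002, 0.103]
force: [-0.4, -0.8, 0.4]
width: 85.5
gripper_force: 0.0
```

Request:
{"method": "move_arm", "body": {
  "targets": "1 0 0 0.4 0 0 0; 1 0 0 0 0 0 0; -1 0 0 0 0 0 0; -1 0 0 0 0 0 0; -1 0 0 0 0 0 0"
}}

```text
clock: 19.9
eef_pos: [434.2, -125.1, 2.2]
tool_rot: [3.142, -0.001, 0.102]
force: [0.7, -0.4, -0.9]
width: 51.8
gripper_force: 0.0
```

Request:
{"method": "move_arm", "body": {
  "targets": "-1 0 0 0 0 0 0; -1 0 0 0 0 0 0; -1 0 0 0 0 0 0; -1 0 0 0 0 0 0; -1 0 0 0 0 0 0"
}}

```text
clock: 20.32
eef_pos: [434.2, -125.1, 2.6]
tool_rot: [-3.141, -0.001, 0.101]
force: [-0.6, -0.3, 6.0]
width: 41.8
gripper_force: 61.0
```

Request:
{"method": "move_arm", "body": {
  "targets": "-1 0 0 -1 0 0 0; -1 0 0 -3 0 0 0; -1 0 0 -3 0 0 0; -1 0 0 -3 0 0 0; -1 3.39 -1.77 0 0 0 0"
}}

```text
clock: 20.73
eef_pos: [462.5, -109.3, 106.8]
tool_rot: [3.138, -0.002, 0.091]
force: [0.2, -1.1, 0.3]
width: 42.2
gripper_force: 61.2
```

Request:
{"method": "move_arm", "body": {
  "targets": "-1 3.39 -1.77 0 0 0 0; -1 3.39 -1.77 0 0 0 0; -1 3.39 -1.77 0 0 0 0; -1 3.39 -1.77 0 0 0 0; -1 3.39 -1.77 0 0 0 0"
}}

```text
clock: 21.15
eef_pos: [626.5, 2.9, 102.1]
tool_rot: [-3.142, 0.0, 0.102]
force: [-0.1, -0.1, -0.8]
width: 42.1
gripper_force: 61.2
```

Request:
{"method": "move_arm", "body": {
  "targets": "-1 0 0 0 0 0 -7; -1 0 0 0 0 0 -7; -1 0 0 0 0 0 -7; -1 0 0 0 0 0 -7; -1 0 0 0 0 0 -7"
}}

```text
clock: 21.57
eef_pos: [625.1, 1.3, 101.9]
tool_rot: [-3.141, 0.0, 0.719]
force: [-0.7, -0.1, 0.3]
width: 42.6
gripper_force: 61.2
```

Request:
{"method": "move_arm", "body": {
  "targets": "-1 0 0 0 0 0 -7; -1 0 0 0 0 0 -7; -1 0 0 0 0 0 -7; -1 0 0 0 0 0 -7; -1 0 0 0 0 0 -7"
}}

```text
clock: 21.98
eef_pos: [625.2, 1.1, 102.0]
tool_rot: [-3.142, 0.0, 1.329]
force: [0.7, 0.7, -0.7]
width: 42.5
gripper_force: 61.2
```

Request:
{"method": "move_arm", "body": {
  "targets": "-1 0 0 0 0 0 -7; -1 0 0 0 0 0 -2; -1 0 0 0 0 0 0; -1 0 0 0 0 0 0; -1 0 0 0 0 0 0"
}}

```text
clock: 22.4
eef_pos: [625.3, 1.1, 101.9]
tool_rot: [-3.142, 0.0, 1.479]
force: [0.8, -1.1, -0.1]
width: 41.9
gripper_force: 61.2
```

```bash
python3 - <<'E'
from h import *
import pickle
plan(625.5,2,10.6,85)
d=get('wrist','bed1');pickle.dump(d,open('bed1.pkl','wb'))
E
```

```text
t 22.4 at [625.3   1.1 101.9] yaw 84.7 shift cm [0.1  0.01 9.13] norm 9.1 turn z -0.3
```

View pics/bed1.png

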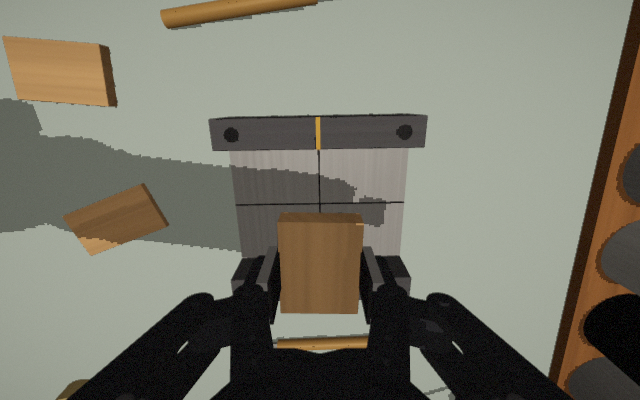

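```bash
python3 - <<'E'
from h import *
import pickle
d=pickle.load(open('bed1.pkl','rb'))
print(ray(d,[[319.5,203]],8),ray(d,[[318,133]],45))
P=ray(d,[[279,214],[363,214],[359,313],[281,313]],114);print(P.mean(0),P)
P=ray(d,[[210,119],[426,115]],45)[:,:2];e=P[1]-P[0];print(np.hypot(*e),np.degrees(np.arctan2(e[1],e[0])))
E
```

```text
[[625.91990453   1.96721771   8.        ]] [[630.73517841  65.52336532  45.        ]]
[626.58362314   2.96252698 114.        ] [[608.89522544  34.5200051  114.        ]
 [650.17683358  30.74139437 114.        ]
 [645.44761535 -28.70036675 114.        ]
 [601.81481817 -24.71092479 114.        ]]
146.0335690640956 -4.217705555628377
```

Request:
{"method": "move_arm", "body": {
  "targets": "-1 0 0.05 3 0 0 0; -1 0 0 3 0 0 0; -1 0 0 1.5 0 0 0; -1 0 0 0.7 0 0 0; -1 0 0 0.3 0 0 0"
}}

```text
clock: 22.87
eef_pos: [625.1, 1.0, 15.5]
tool_rot: [-3.139, 0.0, 1.48]
force: [-0.2, 0.1, -0.2]
width: 42.2
gripper_force: 61.2
```

Request:
{"method": "move_arm", "body": {
  "targets": "-1 0 0 0.3 0 0 0; -1 0 0 0.2 0 0 0; -1 0 0 0 0 0 0; -1 0 0 0 0 0 0; -1 0 0 0 0 0 0"
}}

```text
clock: 23.28
eef_pos: [626.5, 1.0, 12.6]
tool_rot: [3.14, -0.0, 1.48]
force: [0.3, -0.0, -0.8]
width: 42.5
gripper_force: 61.2
```

Request:
{"method": "move_arm", "body": {
  "targets": "-1 0 0 0.2 0 0 0; -1 0 0 0.1 0 0 0; -1 0 0 0 0 0 0; -1 0 0 0 0 0 0; -1 0 0 0 0 0 0"
}}

```text
clock: 23.7
eef_pos: [626.7, 1.0, 10.7]
tool_rot: [3.14, -0.001, 1.48]
force: [-1.9, 1.3, 10.9]
width: 42.0
gripper_force: 62.3
```

Request:
{"method": "move_arm", "body": {
  "targets": "0.3 0 0 0 0 0 0; 1 0 0 0 0 0 0; 1 0 0 0 0 0 0; 1 0 0 0 0 0 0; 1 0 0 0 0 0 0"
}}

```text
clock: 24.12
eef_pos: [625.8, 1.0, 8.6]
tool_rot: [-3.141, 0.0, 1.48]
force: [-0.2, -0.3, -0.3]
width: 85.4
gripper_force: 0.0
```

Request:
{"method": "move_arm", "body": {
  "targets": "1 0 0 -1 0 0 0; 1 0 0 -3 0 0 0; 1 0 0 -3 0 0 0; 1 0 0 -2 0 0 0; 1 0 0 0 0 0 0"
}}

```text
clock: 24.53
eef_pos: [629.2, 0.5, 104.1]
tool_rot: [3.133, -0.001, 1.48]
force: [0.5, -0.2, 0.9]
width: 85.6
gripper_force: 0.0
```

Request:
{"method": "move_arm", "body": {
  "targets": "1 -0.36 -3.77 0 0 0 0; 1 -0.36 -3.77 0 0 0 0; 1 -0.36 -3.77 0 0 0 0; 1 -0.36 -3.77 0 0 0 0; 1 -0.36 -3.77 0 0 0 0"
}}

```text
clock: 24.95
eef_pos: [434.6, 0.2, 99.0]
tool_rot: [3.142, 0.0, 1.48]
force: [-0.3, 0.8, -1.4]
width: 85.5
gripper_force: 0.0
```

Request:
{"method": "move_arm", "body": {
  "targets": "1 0 0 0 0 0 7; 1 0 0 0 0 0 7; 1 0 0 0 0 0 7; 1 0 0 0 0 0 7; 1 0 0 0 0 0 7"
}}

```text
clock: 25.37
eef_pos: [436.5, 0.2, 99.0]
tool_rot: [-3.142, -0.0, 0.863]
force: [0.0, -0.9, 0.8]
width: 85.2
gripper_force: 0.0
```

Request:
{"method": "move_arm", "body": {
  "targets": "1 0 0 0 0 0 7; 1 0 0 0 0 0 7; 1 0 0 0 0 0 7; 1 0 0 0 0 0 7; 1 0 0 0 0 0 6"
}}

```text
clock: 25.78
eef_pos: [436.5, 0.3, 98.9]
tool_rot: [-3.141, -0.0, 0.27]
force: [-1.0, 0.6, -0.2]
width: 85.5
gripper_force: 0.0
```

Request:
{"method": "move_arm", "body": {
  "targets": "1 0 0 0 0 0 0; 1 0 0 0 0 0 0; 1 0 0 0 0 0 0"
}}

```text
clock: 26.03
eef_pos: [436.5, 0.3, 98.8]
tool_rot: [-3.141, 0.0, 0.279]
force: [0.4, -0.3, -0.3]
width: 85.6
gripper_force: 0.0
```

```bash
python3 - <<'E'
from h import *
plan(437,0.3,1,16)
E
```

```text
t 26.0 at [4.365e+02 3.000e-01 9.880e+01] yaw 16.0 shift cm [0.04 0.01 9.78] norm 9.8 turn z -0.0
```

Request:
{"method": "move_arm", "body": {
  "targets": "1 0.05 0 3 0 0 0; 1 0 0 3 0 0 0; 1 0 0 2 0 0 0; 1 0 0 1 0 0 0; 1 0 0 0.6 0 0 0"
}}

```text
clock: 26.45
eef_pos: [436.9, 0.5, 2.6]
tool_rot: [-3.138, 0.005, 0.276]
force: [1.1, 0.7, 0.5]
width: 85.5
gripper_force: 0.0
```

Request:
{"method": "move_arm", "body": {
  "targets": "1 0 0 0.3 0 0 0; 1 0 0 0 0 0 0; -1 0 0 0 0 0 0; -1 0 0 0 0 0 0; -1 0 0 0 0 0 0"
}}

```text
clock: 26.87
eef_pos: [439.4, 0.4, 2.4]
tool_rot: [-3.141, 0.003, 0.276]
force: [-0.7, 0.4, 0.2]
width: 51.6
gripper_force: 0.0
```

Request:
{"method": "move_arm", "body": {
  "targets": "-1 0 0 0 0 0 0; -1 0 0 0 0 0 0; -1 0 0 0 0 0 0; -1 0 0 0 0 0 0; -1 0 0 0 0 0 0"
}}

```text
clock: 27.28
eef_pos: [439.3, 0.5, 2.9]
tool_rot: [-3.14, 0.002, 0.276]
force: [-1.5, 1.2, 11.7]
width: 39.9
gripper_force: 58.9
```

Request:
{"method": "move_arm", "body": {
  "targets": "-1 0 0 -1 0 0 0; -1 0 0 -3 0 0 0; -1 0 0 -3 0 0 0; -1 0 0 -3 0 0 0; -1 0 0 0 0 0 0"
}}

```text
clock: 27.7
eef_pos: [441.6, -0.0, 105.8]
tool_rot: [3.14, -0.003, 0.276]
force: [0.9, 1.2, -0.4]
width: 40.1
gripper_force: 60.4
```

Request:
{"method": "move_arm", "body": {
  "targets": "-1 3.59 0.93 0 0 0 0; -1 3.59 0.93 0 0 0 0; -1 3.59 0.93 0 0 0 0; -1 3.59 0.93 0 0 0 0; -1 3.59 0.93 0 0 0 0"
}}

```text
clock: 28.12
eef_pos: [625.9, 5.3, 100.8]
tool_rot: [-3.14, 0.004, 0.277]
force: [-0.3, -0.2, -0.3]
width: 39.8
gripper_force: 60.4
```

Request:
{"method": "move_arm", "body": {
  "targets": "-1 0 0 0 0 0 -7; -1 0 0 0 0 0 -7; -1 0 0 0 0 0 -7; -1 0 0 0 0 0 -7; -1 0 0 0 0 0 -7"
}}

```text
clock: 28.53
eef_pos: [624.2, 4.8, 100.5]
tool_rot: [-3.138, 0.003, 0.893]
force: [0.0, -0.5, -0.0]
width: 39.8
gripper_force: 60.4
```

Request:
{"method": "move_arm", "body": {
  "targets": "-1 0 0 0 0 0 -7; -1 0 0 0 0 0 -7; -1 0 0 0 0 0 -7; -1 0 0 0 0 0 -7; -1 0 0 0 0 0 -6.5"
}}

```text
clock: 28.95
eef_pos: [624.2, 4.8, 100.7]
tool_rot: [-3.137, -0.0, 1.495]
force: [0.5, -0.1, -0.9]
width: 39.9
gripper_force: 60.4
```

Request:
{"method": "move_arm", "body": {
  "targets": "-1 0 0 0 0 0 0; -1 0 0 0 0 0 0; -1 0 0 0 0 0 0"
}}

```text
clock: 29.2
eef_pos: [624.4, 4.5, 100.8]
tool_rot: [-3.137, 0.0, 1.486]
force: [-0.3, 0.8, -0.6]
width: 40.1
gripper_force: 60.4
```

```bash
python3 - <<'E'
from h import *
plan(626,2,25.9,85)
get('wrist','bed2')
E
```

```text
t 29.2 at [624.4   4.5 100.8] yaw 85.1 shift cm [-0.24  0.21  7.49] norm 7.5 turn z 0.1
```

View pics/bed2.png

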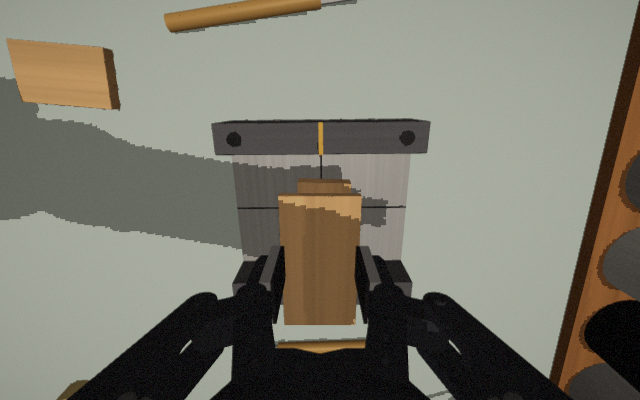

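The thin packer is held level at (279..361, 194..325) and the thick one sits centred in the channel below it.

Request:
{"method": "move_arm", "body": {
  "targets": "-1 0 0.15 2 -0.26 0 0; -1 0 0 2.5 0 0 0; -1 0 0 1.5 0 0 0; -1 0 0 0.5 0 0 0; -1 0 0 0 0 0 0"
}}

```text
clock: 29.67
eef_pos: [625.0, 4.4, 34.5]
tool_rot: [-3.139, 0.001, 1.488]
force: [-0.1, 0.6, 0.8]
width: 39.9
gripper_force: 60.5
```

Request:
{"method": "move_arm", "body": {
  "targets": "-1 0 0 0.4 0 0 0; -1 0 0 0.2 0 0 0; -1 0 0 0.1 0 0 0; -1 0 0 0 0 0 0; -1 0 0 0 0 0 0"
}}

```text
clock: 30.08
eef_pos: [626.5, 4.3, 29.6]
tool_rot: [3.14, 0.0, 1.489]
force: [0.3, -0.2, -0.9]
width: 40.0
gripper_force: 60.5
```

Request:
{"method": "move_arm", "body": {
  "targets": "-1 0 0 0.2 0 0 0; -1 0 0 0.1 0 0 0; -1 0 0 0.05 0 0 0; -1 0 0 0 0 0 0; -1 0 0 0 0 0 0"
}}

```text
clock: 30.5
eef_pos: [626.3, 4.3, 26.1]
tool_rot: [3.141, -0.0, 1.489]
force: [-0.4, -0.1, 4.6]
width: 39.7
gripper_force: 62.4
```

Request:
{"method": "move_arm", "body": {
  "targets": "-1 0 0 0.05 0 0 0; -1 0 0 0.05 0 0 0; -1 0 0 0 0 0 0; -1 0 0 0 0 0 0; -1 0 0 0 0 0 0"
}}

```text
clock: 30.92
eef_pos: [626.4, 4.4, 26.0]
tool_rot: [3.14, -0.0, 1.489]
force: [-2.4, 0.5, 11.9]
width: 39.7
gripper_force: 64.6
```

Request:
{"method": "move_arm", "body": {
  "targets": "0.3 0 0 0 0 0 0; 1 0 0 0 0 0 0; 1 0 0 0 0 0 0; 1 0 0 0 0 0 0; 1 0 0 0 0 0 0"
}}

```text
clock: 31.33
eef_pos: [626.0, 4.3, 24.2]
tool_rot: [3.142, 0.0, 1.489]
force: [0.2, -0.7, -0.1]
width: 85.3
gripper_force: 0.0
```

Request:
{"method": "move_arm", "body": {
  "targets": "1 0 0 -1 0 0 0; 1 0 0 -3 0 0 0; 1 0 0 -4 0 0 0; 1 0 0 -4 0 0 0; 1 0 0 0 0 0 0"
}}

```text
clock: 31.75
eef_pos: [631.2, 3.2, 152.9]
tool_rot: [3.127, -0.0, 1.488]
force: [1.2, -0.2, 0.2]
width: 85.5
gripper_force: 0.0
```

Request:
{"method": "move_arm", "body": {
  "targets": "1 0 0 0 0 0 0; 1 -3.75 -0.6 0 0 0 0; 1 -3.75 -0.6 0 0 0 0; 1 -3.75 -0.6 0 0 0 0; 1 -3.75 -0.6 0 0 0 0"
}}

```text
clock: 32.17
eef_pos: [588.4, -144.1, 143.5]
tool_rot: [-3.14, -0.0, 1.49]
force: [1.0, -0.5, 0.4]
width: 85.3
gripper_force: 0.0
```

```bash
python3 - <<'E'
from h import *
import pickle
d=get('wrist','bed3');pickle.dump(d,open('bed3.pkl','wb'))
plan(544.2,-327.4,150,105.9)
E
```

```text
t 32.2 at [ 585.2 -156.   144.4] yaw 84.7 shift cm [-17.45  -2.49  -0.41] norm 17.6 turn z -21.2
```

View pics/bed3.png

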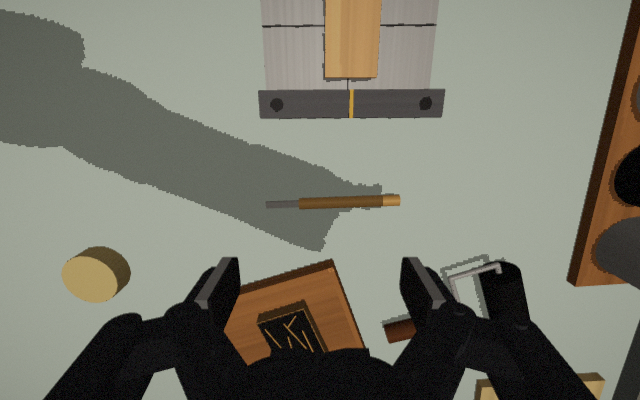

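The thin packer lies squarely on the stack in the channel at (325..380, 0..78). Next I'll go on to the block.

Request:
{"method": "move_arm", "body": {
  "targets": "1 -3.75 -0.6 0 0 0 0; 1 -3.75 -0.6 0 0 0 0; 1 -3.75 -0.6 0 0 0 0; 1 -3.75 -0.6 0 0 0 0; 1 -3.75 -0.6 0 0 0 0"
}}

```text
clock: 32.63
eef_pos: [543.3, -328.5, 143.5]
tool_rot: [-3.14, -0.001, 1.489]
force: [0.4, -0.7, 0.4]
width: 85.6
gripper_force: 0.0
```

Request:
{"method": "move_arm", "body": {
  "targets": "1 0 0 0 0 0 -7; 1 0 0 0 0 0 -7; 1 0 0 0 0 0 -6.6; 1 0 0 0 0 0 0; 1 0 0 0 0 0 0"
}}

```text
clock: 33.05
eef_pos: [544.0, -327.1, 143.7]
tool_rot: [-3.141, -0.001, 1.845]
force: [0.3, 0.1, 0.0]
width: 85.6
gripper_force: 0.0
```

Request:
{"method": "move_arm", "body": {
  "targets": "1 0 0 0 0 0 0; 1 0 0 0 0 0 0; 1 0 0 0 0 0 0"
}}

```text
clock: 33.3
eef_pos: [544.6, -327.3, 144.4]
tool_rot: [-3.141, 0.0, 1.847]
force: [-0.2, -0.1, -0.5]
width: 85.4
gripper_force: 0.0
```

```bash
python3 - <<'E'
from h import *
plan(544.2,-327.4,4.5,105.9);print(read_state()['tool_rot'])
E
```

```text
t 33.3 at [ 544.6 -327.3  144.4] yaw 105.9 shift cm [ 0.   -0.04 13.99] norm 14.0 turn z -0.0
[-3.14146202e+00  3.20699957e-04  1.84745373e+00]
```

Request:
{"method": "move_arm", "body": {
  "targets": "1 0 -0.04 3.5 0 0 0; 1 0 0 3.5 0 0 0; 1 0 0 3 0 0 0; 1 0 0 2 0 0 0; 1 0 0 1 0 0 0"
}}

```text
clock: 33.72
eef_pos: [542.6, -326.4, 11.5]
tool_rot: [-3.139, -0.003, 1.848]
force: [-0.5, 0.2, 0.1]
width: 85.4
gripper_force: 0.0
```

Request:
{"method": "move_arm", "body": {
  "targets": "1 0 0 0.8 0 0 0; 1 0 0 0 0 0 0; 1 0 0 0 0 0 0; 1 0 0 0 0 0 0; -1 0 0 0 0 0 0"
}}

```text
clock: 34.13
eef_pos: [545.3, -328.4, 8.1]
tool_rot: [3.139, 0.002, 1.848]
force: [-0.5, 0.2, 0.4]
width: 75.7
gripper_force: 0.0
```

Request:
{"method": "move_arm", "body": {
  "targets": "-1 0 0 0 0 0 0; -1 0 0 0 0 0 0; -1 0 0 0 0 0 0; -1 0 0 0 0 0 0; -1 0 0 0 0 0 0"
}}

```text
clock: 34.55
eef_pos: [545.0, -328.3, 8.1]
tool_rot: [3.14, 0.002, 1.848]
force: [-1.2, 0.7, 6.9]
width: 58.1
gripper_force: 65.3
```

Request:
{"method": "move_arm", "body": {
  "targets": "-1 0 0 0 0 0 0; -1 0 0 0 0 0 0; -1 0 0 0 0 0 0"
}}

```text
clock: 34.8
eef_pos: [545.0, -328.3, 8.2]
tool_rot: [3.14, 0.002, 1.848]
force: [-0.8, 0.4, 5.5]
width: 58.7
gripper_force: 65.3
```

Request:
{"method": "move_arm", "body": {
  "targets": "-1 0 0 -1 0 0 0; -1 0 0 -2 0 0 0; -1 0 0 -3 0 0 0; -1 0 0 -4 0 0 0; -1 0 0 -3 0 0 0"
}}

```text
clock: 35.22
eef_pos: [544.4, -328.1, 139.7]
tool_rot: [3.14, 0.002, 1.848]
force: [0.5, -1.8, 0.3]
width: 58.3
gripper_force: 64.5
```

Request:
{"method": "move_arm", "body": {
  "targets": "-1 2.94 1.68 0 0 0 0; -1 2.94 1.68 0 0 0 0; -1 2.94 1.68 0 0 0 0; -1 2.94 1.68 0 0 0 0; -1 2.94 1.68 0 0 0 0"
}}

```text
clock: 35.63
eef_pos: [584.9, -161.7, 137.5]
tool_rot: [3.14, 0.001, 1.848]
force: [0.9, 0.6, -1.1]
width: 58.3
gripper_force: 64.5
```

Request:
{"method": "move_arm", "body": {
  "targets": "-1 2.94 1.68 0 0 0 0; -1 2.94 1.68 0 0 0 0; -1 2.94 1.68 0 0 0 0; -1 2.94 1.68 0 0 0 0; -1 2.94 1.68 0 0 0 0"
}}

```text
clock: 36.05
eef_pos: [625.4, 2.8, 137.4]
tool_rot: [3.141, 0.0, 1.848]
force: [-0.2, -0.1, -1.6]
width: 58.3
gripper_force: 64.5
```

Request:
{"method": "move_arm", "body": {
  "targets": "-1 0 0 0 0 0 7; -1 0 0 0 0 0 7; -1 0 0 0 0 0 6.6; -1 0 0 0 0 0 0; -1 0 0 0 0 0 0"
}}

```text
clock: 36.47
eef_pos: [625.2, 1.3, 137.0]
tool_rot: [3.141, 0.0, 1.492]
force: [-0.2, -0.1, -1.1]
width: 58.4
gripper_force: 64.5
```

Request:
{"method": "move_arm", "body": {
  "targets": "-1 0 0 0 0 0 0; -1 0 0 0 0 0 0; -1 0 0 0 0 0 0"
}}

```text
clock: 36.72
eef_pos: [625.2, 0.9, 136.7]
tool_rot: [3.141, -0.0, 1.49]
force: [-0.2, -0.0, -0.9]
width: 58.4
gripper_force: 64.5
```

```bash
python3 - <<'E'
from h import *
import pickle
d=get('wrist','bed4');pickle.dump(d,open('bed4.pkl','wb'))
plan(625.9,0.9,29.2,85.2);print(read_state()['tool_rot'])
E
```

```text
t 36.8 at [625.2   0.8 136.7] yaw 85.3 shift cm [1.000e-02 6.000e-02 1.075e+01] norm 10.7 turn z 0.1
[ 3.14099255e+00 -2.88341016e-07  1.48922163e+00]
```

View pics/bed4.png

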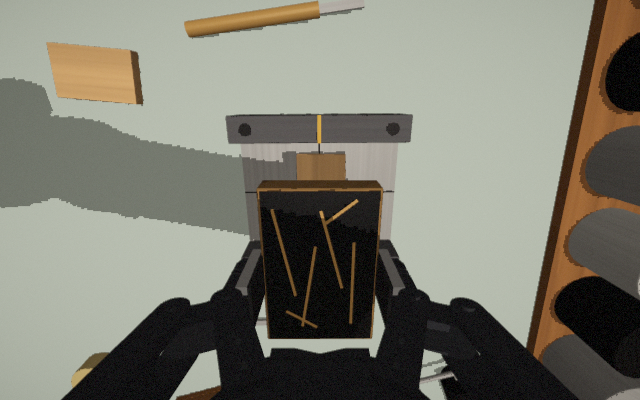

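The block is held level and square: its black face has corners (259,190), (382,189), (372,338) and (268,338), and the packers are below it at (297..345, 153).

```bash
python3 - <<'E'
from h import *
import pickle
d=pickle.load(open('bed4.pkl','rb'))
P=ray(d,[[259,190],[382,189],[372,338],[268,338]],152.4);print(P.mean(0),P.round(1))
print(ray(d,[[297,153],[345,153]],29).mean(0), ray(d,[[319.5,128]],45))
P=ray(d,[[227,116],[411,114.5]],45)[:,:2];e=P[1]-P[0];print(np.hypot(*e),np.degrees(np.arctan2(e[1],e[0])))
E
```

```text
[626.32400328   2.48686046 152.4       ] [[601.4  48.1 152.4]
 [658.5  44.  152.4]
 [652.  -43.5 152.4]
 [593.4 -38.7 152.4]]
[630.630953    43.51674459  29.        ] [[631.12924148  66.13002744  45.        ]]
145.92223293516662 -4.179729541602601
```

Request:
{"method": "move_arm", "body": {
  "targets": "-1 0 0.05 3 0 0 0; -1 0 0 3 0 0 0; -1 0 0 2 0 0 0; -1 0 0 1 0 0 0; -1 0 0 0.6 0 0 0"
}}

```text
clock: 37.18
eef_pos: [625.0, 0.9, 39.0]
tool_rot: [-3.14, 0.0, 1.489]
force: [-0.9, 0.0, -0.4]
width: 58.1
gripper_force: 64.5
```

Request:
{"method": "move_arm", "body": {
  "targets": "-1 0 0 0.4 0 0 0; -1 0 0 0.2 0 0 0; -1 0 0 0.1 0 0 0; -1 0 0 0 0 0 0; -1 0 0 0 0 0 0"
}}

```text
clock: 37.6
eef_pos: [626.4, 1.0, 34.4]
tool_rot: [3.14, 0.0, 1.489]
force: [-0.3, 0.1, -0.2]
width: 58.3
gripper_force: 64.5
```

Request:
{"method": "move_arm", "body": {
  "targets": "-1 0 0 0.2 0 0 0; -1 0 0 0.1 0 0 0; -1 0 0 0.1 0 0 0; -1 0 0 0 0 0 0; -1 0 0 0 0 0 0"
}}

```text
clock: 38.02
eef_pos: [625.7, 1.0, 29.4]
tool_rot: [3.141, 0.0, 1.489]
force: [0.0, 0.4, -0.2]
width: 58.0
gripper_force: 64.5
```

Request:
{"method": "move_arm", "body": {
  "targets": "-1 0 0 0.1 0 0 0; -1 0 0 0 0 0 0; -1 0 0 0 0 0 0; -1 0 0 0 0 0 0; -1 0 0 0 0 0 0"
}}

```text
clock: 38.43
eef_pos: [625.9, 1.0, 29.1]
tool_rot: [3.141, 0.0, 1.489]
force: [-2.3, 1.1, 5.5]
width: 58.1
gripper_force: 65.1
```

Request:
{"method": "move_arm", "body": {
  "targets": "0.6 0 0 0 0 0 0; 1 0 0 0 0 0 0; 1 0 0 0 0 0 0; 1 0 0 0 0 0 0; 1 0 0 0 0 0 0"
}}

```text
clock: 38.85
eef_pos: [625.7, 1.0, 28.3]
tool_rot: [3.141, 0.0, 1.489]
force: [0.2, -0.2, -1.0]
width: 85.3
gripper_force: 0.0
```

Request:
{"method": "move_arm", "body": {
  "targets": "1 0 0 -1 0 0 0; 1 0 0 -3 0 0 0; 1 0 0 -4 0 0 0; 1 0 0 -4 0 0 0; 1 0 0 -2 0 0 0"
}}

```text
clock: 39.27
eef_pos: [627.9, 0.3, 174.0]
tool_rot: [3.134, 0.0, 1.488]
force: [0.9, 0.4, 0.3]
width: 85.4
gripper_force: 0.0
```

Request:
{"method": "move_arm", "body": {
  "targets": "1 3.1 -2.09 0 0 0 0; 1 3.1 -2.09 0 0 0 0; 1 3.1 -2.09 0 0 0 0; 1 3.1 -2.09 0 0 0 0; 1 0 0 0 0 0 0"
}}

```text
clock: 39.68
eef_pos: [547.8, 141.0, 168.3]
tool_rot: [-3.136, -0.005, 1.5]
force: [-1.3, 0.7, -0.8]
width: 85.1
gripper_force: 0.0
```

Request:
{"method": "move_arm", "body": {
  "targets": "1 3.1 -2.09 0 0 0 0; 1 3.1 -2.09 0 0 0 0; 1 3.1 -2.09 0 0 0 0; 1 3.1 -2.09 0 0 0 0; 1 0 0 0 0 0 0"
}}

```text
clock: 40.1
eef_pos: [474.2, 270.8, 168.2]
tool_rot: [-3.137, -0.004, 1.501]
force: [-0.3, 0.9, -0.5]
width: 85.2
gripper_force: 0.0
```

Request:
{"method": "move_arm", "body": {
  "targets": "1 0 0 0 0 0 -7; 1 0 0 0 0 0 -7; 1 0 0 0 0 0 -5.5; 1 0 0 0 0 0 0; 1 0 0 0 0 0 0"
}}

```text
clock: 40.52
eef_pos: [479.8, 261.6, 168.9]
tool_rot: [3.141, 0.0, 1.826]
force: [-0.4, 0.4, 0.1]
width: 85.6
gripper_force: 0.0
```

```bash
python3 - <<'E'
from h import *
d=get('wrist','jar2'); S=get('scene','scene2')
cv2.imwrite('pics/fin1.png',np.hstack([cv2.resize(S['color'][190:280,285:390,::-1],None,fx=4,fy=4),np.zeros((360,1,3),np.uint8)]))
plan(479.4,262.2,25.1,104.8);print(read_state()['tool_rot'])
E
```

```text
t 40.6 at [479.7 261.6 168.6] yaw 104.6 shift cm [ 0.07 -0.02 14.35] norm 14.4 turn z -0.2
[3.14090437e+00 4.15602510e-04 1.82632967e+00]
```

View pics/fin1.png

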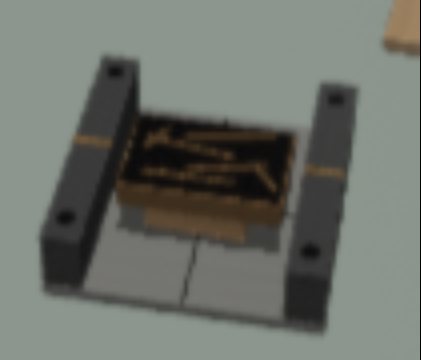

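The block lies level and square between the rails, facing up. Now I'll return the jar, then the can.

Request:
{"method": "move_arm", "body": {
  "targets": "1 0.07 0 3.5 0 0 0; 1 0 0 3.5 0 0 0; 1 0 0 3.5 0 0 0; 1 0 0 2 0 0 0; 1 0 0 1.2 0 0 0"
}}

```text
clock: 41.03
eef_pos: [477.9, 261.6, 28.7]
tool_rot: [-3.138, 0.002, 1.828]
force: [0.2, 0.6, -0.3]
width: 85.6
gripper_force: 0.0
```

Request:
{"method": "move_arm", "body": {
  "targets": "1 0 0 0.65 0 0 0; 1 0 0 0 0 0 0; 1 0 0 0 0 0 0; 1 0 0 0 0 0 0; 1 0 0 0 0 0 0"
}}

```text
clock: 41.45
eef_pos: [480.2, 263.1, 26.2]
tool_rot: [3.139, -0.0, 1.829]
force: [-0.7, -0.6, -0.2]
width: 85.5
gripper_force: 0.0
```

Request:
{"method": "move_arm", "body": {
  "targets": "-1 0 0 0 0 0 0; -1 0 0 0 0 0 0; -1 0 0 0 0 0 0; -1 0 0 0 0 0 0; -1 0 0 0 0 0 0"
}}

```text
clock: 41.87
eef_pos: [479.5, 262.7, 25.7]
tool_rot: [3.141, -0.0, 1.829]
force: [-1.0, -0.5, 7.1]
width: 52.7
gripper_force: 62.1
```

Request:
{"method": "move_arm", "body": {
  "targets": "-1 0 0 0 0 0 0; -1 0 0 0 0 0 0; -1 0 0 0 0 0 0"
}}

```text
clock: 42.12
eef_pos: [479.5, 262.8, 25.7]
tool_rot: [3.14, -0.0, 1.829]
force: [-1.1, -1.7, 7.1]
width: 52.9
gripper_force: 62.1
```

Request:
{"method": "move_arm", "body": {
  "targets": "-1 0 0 -1 0 0 0; -1 0 0 -3 0 0 0; -1 0 0 -4 0 0 0; -1 0 0 -4 0 0 0; -1 0 0 -2 0 0 0"
}}

```text
clock: 42.53
eef_pos: [480.8, 262.9, 169.3]
tool_rot: [3.136, -0.001, 1.828]
force: [0.3, 0.1, -1.9]
width: 52.4
gripper_force: 63.6
```

Request:
{"method": "move_arm", "body": {
  "targets": "-1 0 0 0 0 0 0; -1 0 0 0 0 0 0; -1 0 0 0 0 0 0; -1 0 0 0 0 0 0"
}}

```text
clock: 42.87
eef_pos: [477.8, 262.1, 163.3]
tool_rot: [-3.139, 0.001, 1.829]
force: [0.4, -0.3, -2.6]
width: 52.3
gripper_force: 63.6
```

```bash
python3 - <<'E'
from h import *
plan(492.2,-374.3,165,104.8)
E
```

```text
t 42.9 at [477.8 262.1 163.3] yaw 104.8 shift cm [-6.189e+01 -1.487e+01 -5.000e-02] norm 63.7 turn z 0.0
```

Request:
{"method": "move_arm", "body": {
  "targets": "-1 -3.1 -0.75 0 0 0 0; -1 -3.1 -0.75 0 0 0 0; -1 -3.1 -0.75 0 0 0 0; -1 -3.1 -0.75 0 0 0 0; -1 -3.1 -0.75 0 0 0 0"
}}

```text
clock: 43.28
eef_pos: [481.3, 101.5, 163.4]
tool_rot: [-3.139, 0.001, 1.829]
force: [0.9, -0.7, -1.8]
width: 52.4
gripper_force: 63.6
```

Request:
{"method": "move_arm", "body": {
  "targets": "-1 -3.1 -0.75 0 0 0 0; -1 -3.1 -0.75 0 0 0 0; -1 -3.1 -0.75 0 0 0 0; -1 -3.1 -0.75 0 0 0 0; -1 -3.1 -0.75 0 0 0 0"
}}

```text
clock: 43.7
eef_pos: [484.6, -57.8, 163.5]
tool_rot: [-3.139, -0.0, 1.829]
force: [0.7, 0.1, -2.1]
width: 52.4
gripper_force: 63.6
```

Request:
{"method": "move_arm", "body": {
  "targets": "-1 -3.1 -0.75 0 0 0 0; -1 -3.1 -0.75 0 0 0 0; -1 -3.1 -0.75 0 0 0 0; -1 -3.1 -0.75 0 0 0 0; -1 -3.1 -0.75 0 0 0 0"
}}

```text
clock: 44.12
eef_pos: [488.0, -216.9, 163.3]
tool_rot: [-3.139, -0.002, 1.829]
force: [1.3, -0.3, -2.5]
width: 52.7
gripper_force: 63.6
```

Request:
{"method": "move_arm", "body": {
  "targets": "-1 -3.1 -0.75 0 0 0 0; -1 -3.1 -0.75 0 0 0 0; -1 -3.1 -0.75 0 0 0 0; -1 -3.1 -0.75 0 0 0 0; -1 -3.1 -0.75 0 0 0 0"
}}

```text
clock: 44.53
eef_pos: [491.3, -376.1, 162.9]
tool_rot: [-3.14, -0.003, 1.829]
force: [0.4, -0.0, -1.9]
width: 52.5
gripper_force: 63.6
```

Request:
{"method": "move_arm", "body": {
  "targets": "-1 0 0 2 0 0 0; -1 0 0 3.5 0 0 0; -1 0 0 3.5 0 0 0; -1 0 0 2 0 0 0; -1 0 0 0 0 0 0"
}}

```text
clock: 44.95
eef_pos: [488.4, -371.9, 48.4]
tool_rot: [-3.134, -0.01, 1.829]
force: [-1.5, -0.3, -1.9]
width: 52.5
gripper_force: 63.6
```

Request:
{"method": "move_arm", "body": {
  "targets": "-1 0 0 0 0 0 0; -1 0 0 0 0 0 0; -1 0 0 0 0 0 0; -1 0 0 0 0 0 0"
}}

```text
clock: 45.28
eef_pos: [493.6, -376.0, 56.7]
tool_rot: [3.139, 0.003, 1.829]
force: [1.2, 0.2, -1.3]
width: 52.4
gripper_force: 63.6
```

```bash
python3 - <<'E'
from h import *
plan(492.2,-374.3,29.5,104.8)
E
```

```text
t 45.3 at [ 493.6 -376.    56.7] yaw 104.8 shift cm [ 0.2  -0.1   2.72] norm 2.7 turn z 0.0
```

Request:
{"method": "move_arm", "body": {
  "targets": "-1 0.1 0 1 0 0 0; -1 0 0 0.7 0 0 0; -1 0 0 0.3 0 0 0; -1 0 0 0 0 0 0; -1 0 0 0 0 0 0"
}}

```text
clock: 45.7
eef_pos: [492.1, -374.1, 34.6]
tool_rot: [-3.141, -0.0, 1.829]
force: [-0.1, -0.1, -2.6]
width: 52.3
gripper_force: 63.6
```

Request:
{"method": "move_arm", "body": {
  "targets": "-1 0 0 0 0 0 0; -1 0 0 0 0 0 0; -1 0 0 0 0 0 0; -1 0 0 0 0 0 0"
}}

```text
clock: 46.03
eef_pos: [492.5, -374.4, 35.3]
tool_rot: [3.141, 0.001, 1.829]
force: [-0.2, -0.3, -2.0]
width: 52.6
gripper_force: 63.6
```

Request:
{"method": "move_arm", "body": {
  "targets": "-1 0 0 0.3 0 0 0; -1 0 0 0.15 0 0 0; -1 0 0 0.1 0 0 0; -1 0 0 0 0 0 0; -1 0 0 0 0 0 0"
}}

```text
clock: 46.45
eef_pos: [492.3, -374.1, 29.8]
tool_rot: [3.141, 0.0, 1.829]
force: [-1.3, 1.3, 2.8]
width: 52.5
gripper_force: 64.0
```

Request:
{"method": "move_arm", "body": {
  "targets": "-1 0 0 0.1 0 0 0; -1 0 0 0 0 0 0; -1 0 0 0 0 0 0; -1 0 0 0 0 0 0; -1 0 0 0 0 0 0"
}}

```text
clock: 46.87
eef_pos: [492.3, -374.1, 29.7]
tool_rot: [3.141, 0.0, 1.829]
force: [-3.1, 2.9, 9.3]
width: 52.3
gripper_force: 65.0
```

Request:
{"method": "move_arm", "body": {
  "targets": "0.4 0 0 0 0 0 0; 1 0 0 0 0 0 0; 1 0 0 0 0 0 0; 1 0 0 0 0 0 0; 1 0 0 0 0 0 0"
}}

```text
clock: 47.28
eef_pos: [492.4, -374.3, 28.3]
tool_rot: [3.141, 0.0, 1.829]
force: [0.0, -0.7, 0.6]
width: 85.8
gripper_force: 0.0
```

Request:
{"method": "move_arm", "body": {
  "targets": "1 0 0 -2 0 0 0; 1 0 0 -4 0 0 0; 1 0 0 -4 0 0 0; 1 0 0 -4 0 0 0; 1 0 0 -3 0 0 0"
}}

```text
clock: 47.7
eef_pos: [492.8, -375.0, 201.8]
tool_rot: [3.139, 0.003, 1.829]
force: [0.4, 0.1, -0.8]
width: 85.3
gripper_force: 0.0
```

Request:
{"method": "move_arm", "body": {
  "targets": "1 3.65 1.41 0 0 0 0; 1 3.65 1.41 0 0 0 0; 1 3.65 1.41 0 0 0 0; 1 3.65 1.41 0 0 0 0; 1 3.65 1.41 0 0 0 0"
}}

```text
clock: 48.12
eef_pos: [513.7, -178.0, 198.6]
tool_rot: [3.141, 0.0, 1.829]
force: [1.3, 0.1, 0.4]
width: 85.2
gripper_force: 0.0
```

Request:
{"method": "move_arm", "body": {
  "targets": "1 3.65 1.41 0 0 0 0; 1 3.65 1.41 0 0 0 0; 1 3.65 1.41 0 0 0 0; 1 3.65 1.41 0 0 0 0; 1 3.65 1.41 0 0 0 0"
}}

```text
clock: 48.53
eef_pos: [535.3, 16.6, 198.5]
tool_rot: [3.141, 0.001, 1.829]
force: [0.5, 0.5, 0.7]
width: 85.5
gripper_force: 0.0
```

Request:
{"method": "move_arm", "body": {
  "targets": "1 3.65 1.41 0 0 0 0; 1 3.65 1.41 0 0 0 0; 1 3.65 1.41 0 0 0 0; 1 3.65 1.41 0 0 0 0; 1 3.65 1.41 0 0 0 0"
}}

```text
clock: 48.95
eef_pos: [556.8, 211.2, 198.4]
tool_rot: [3.141, 0.0, 1.829]
force: [0.6, -0.8, 0.7]
width: 85.5
gripper_force: 0.0
```

Request:
{"method": "move_arm", "body": {
  "targets": "1 3.65 1.41 0 0 0 0; 1 3.65 1.41 0 0 0 0; 1 3.65 1.41 0 0 0 0; 1 0 0 0 0 0 0; 1 0 0 0 0 0 0"
}}

```text
clock: 49.37
eef_pos: [568.7, 329.5, 197.4]
tool_rot: [-3.141, -0.001, 1.835]
force: [0.8, -1.2, -0.7]
width: 85.4
gripper_force: 0.0
```

Request:
{"method": "move_arm", "body": {
  "targets": "1 0 0 0 0 0 0; 1 0 0 0 0 0 0; 1 0 0 0 0 0 0; 1 0 0 0 0 0 0"
}}

```text
clock: 49.7
eef_pos: [570.3, 324.3, 198.6]
tool_rot: [3.141, 0.001, 1.827]
force: [0.8, -0.6, 0.7]
width: 85.2
gripper_force: 0.0
```

```bash
python3 - <<'E'
from h import *
plan(569.4,325.8,59,104.8)
E
```

```text
t 49.7 at [570.3 324.3 198.6] yaw 104.7 shift cm [ 0.17 -0.05 13.96] norm 14.0 turn z -0.1
```

Request:
{"method": "move_arm", "body": {
  "targets": "1 0.1 0 3.5 0 0 0; 1 0 0 3.5 0 0 0; 1 0 0 3.5 0 0 0; 1 0 0 2.5 0 0 0; 1 0 0 0.9 0 0 0"
}}

```text
clock: 50.12
eef_pos: [567.2, 324.8, 55.4]
tool_rot: [-3.135, 0.002, 1.828]
force: [-0.8, -0.3, -0.6]
width: 85.6
gripper_force: 0.0
```

Request:
{"method": "move_arm", "body": {
  "targets": "1 0 0 0 0 0 0; 1 0 0 0 0 0 0; 1 0 0 0 0 0 0; 1 0 0 0 0 0 0; 1 0 0 0 0 0 0"
}}

```text
clock: 50.53
eef_pos: [570.7, 327.3, 61.2]
tool_rot: [3.138, -0.0, 1.829]
force: [-0.2, -1.2, -0.2]
width: 85.1
gripper_force: 0.0
```

Request:
{"method": "move_arm", "body": {
  "targets": "-1 0 0 0 0 0 0; -1 0 0 0 0 0 0; -1 0 0 0 0 0 0; -1 0 0 0 0 0 0; -1 0 0 0 0 0 0"
}}

```text
clock: 50.95
eef_pos: [569.3, 326.8, 59.9]
tool_rot: [-3.141, 0.0, 1.829]
force: [-3.1, -1.2, 5.2]
width: 50.8
gripper_force: 61.5
```

Request:
{"method": "move_arm", "body": {
  "targets": "-1 0 0 0 0 0 0; -1 0 0 0 0 0 0; -1 0 0 0 0 0 0"
}}

```text
clock: 51.2
eef_pos: [569.3, 326.8, 59.9]
tool_rot: [-3.141, 0.0, 1.829]
force: [-3.6, -0.7, 6.3]
width: 51.2
gripper_force: 61.5
```

Request:
{"method": "move_arm", "body": {
  "targets": "-1 0 0 -1 0 0 0; -1 0 0 -3 0 0 0; -1 0 0 -4 0 0 0; -1 0 0 -3 0 0 0; -1 0 0 -1 0 0 0"
}}

```text
clock: 51.62
eef_pos: [572.5, 327.7, 184.7]
tool_rot: [3.133, -0.001, 1.829]
force: [1.4, 0.2, -2.5]
width: 51.0
gripper_force: 63.1
```

Request:
{"method": "move_arm", "body": {
  "targets": "-1 0 0 0 0 0 0; -1 0 0 0 0 0 0; -1 0 0 0 0 0 0; -1 0 0 0 0 0 0; -1 0 0 0 0 0 0"
}}

```text
clock: 52.03
eef_pos: [568.6, 326.3, 177.3]
tool_rot: [-3.139, 0.002, 1.829]
force: [0.4, 0.6, -3.3]
width: 50.9
gripper_force: 63.1
```

```bash
python3 - <<'E'
from h import *
plan(473.4,-309.4,180,104.8)
E
```

```text
t 52.0 at [568.6 326.3 177.3] yaw 104.8 shift cm [-59.03 -25.44  -0.11] norm 64.3 turn z -0.0
```

Request:
{"method": "move_arm", "body": {
  "targets": "-1 -2.95 -1.28 0 0 0 0; -1 -2.95 -1.28 0 0 0 0; -1 -2.95 -1.28 0 0 0 0; -1 -2.95 -1.28 0 0 0 0; -1 -2.95 -1.28 0 0 0 0"
}}

```text
clock: 52.45
eef_pos: [544.6, 166.3, 178.5]
tool_rot: [-3.14, 0.001, 1.829]
force: [0.2, -0.3, -2.7]
width: 50.8
gripper_force: 63.3
```

Request:
{"method": "move_arm", "body": {
  "targets": "-1 -2.95 -1.28 0 0 0 0; -1 -2.95 -1.28 0 0 0 0; -1 -2.95 -1.28 0 0 0 0; -1 -2.95 -1.28 0 0 0 0; -1 -2.95 -1.28 0 0 0 0"
}}

```text
clock: 52.87
eef_pos: [520.4, 7.4, 178.8]
tool_rot: [-3.141, 0.0, 1.829]
force: [0.2, -0.6, -3.6]
width: 50.8
gripper_force: 63.3
```

Request:
{"method": "move_arm", "body": {
  "targets": "-1 -2.95 -1.28 0 0 0 0; -1 -2.95 -1.28 0 0 0 0; -1 -2.95 -1.28 0 0 0 0; -1 -2.95 -1.28 0 0 0 0; -1 -2.95 -1.28 0 0 0 0"
}}

```text
clock: 53.28
eef_pos: [496.2, -151.5, 178.8]
tool_rot: [-3.141, 0.0, 1.829]
force: [0.9, 0.5, -2.8]
width: 51.1
gripper_force: 63.3
```

Request:
{"method": "move_arm", "body": {
  "targets": "-1 -2.95 -1.28 0 0 0 0; -1 -2.95 -1.28 0 0 0 0; -1 -2.95 -1.28 0 0 0 0; -1 -2.95 -1.28 0 0 0 0; -1 -2.95 -1.28 0 0 0 0"
}}

```text
clock: 53.7
eef_pos: [472.0, -310.4, 178.8]
tool_rot: [-3.141, -0.0, 1.829]
force: [1.6, 0.2, -2.5]
width: 50.9
gripper_force: 63.3
```

Request:
{"method": "move_arm", "body": {
  "targets": "-1 0 0 0 0 0 0; -1 0 0 0 0 0 0; -1 0 0 0 0 0 0; -1 0 0 0 0 0 0; -1 0 0 0 0 0 0"
}}

```text
clock: 54.12
eef_pos: [473.3, -307.3, 179.2]
tool_rot: [3.141, -0.001, 1.832]
force: [0.4, -0.2, -2.1]
width: 51.2
gripper_force: 63.3
```

```bash
python3 - <<'E'
from h import *
plan(473.3,-308.7,63.8,104.8)
E
```

```text
t 54.1 at [ 473.3 -307.3  179.2] yaw 104.9 shift cm [-0.15 -0.04 11.54] norm 11.5 turn z 0.1
```

Request:
{"method": "move_arm", "body": {
  "targets": "-1 -0.1 0 2 0 0 0; -1 0 0 3 0 0 0; -1 0 0 3 0 0 0; -1 0 0 1.5 0 0 0; -1 0 0 0.5 0 0 0"
}}

```text
clock: 54.53
eef_pos: [472.0, -307.5, 76.8]
tool_rot: [-3.139, -0.004, 1.831]
force: [-0.4, 0.5, -3.1]
width: 51.0
gripper_force: 63.4
```

Request:
{"method": "move_arm", "body": {
  "targets": "-1 0 0 0.3 0 0 0; -1 0 0 0 0 0 0; -1 0 0 0 0 0 0; -1 0 0 0 0 0 0; -1 0 0 0 0 0 0"
}}

```text
clock: 54.95
eef_pos: [473.8, -310.4, 77.7]
tool_rot: [3.14, 0.002, 1.829]
force: [-0.1, -0.6, -2.7]
width: 51.0
gripper_force: 63.4
```

Request:
{"method": "move_arm", "body": {
  "targets": "-1 0 0 0 0 0 0; -1 0 0 0 0 0 0; -1 0 0 0 0 0 0; -1 0 0 0 0 0 0; -1 0 0 0 0 0 0"
}}

```text
clock: 55.37
eef_pos: [473.1, -310.0, 76.6]
tool_rot: [3.141, 0.0, 1.829]
force: [0.1, -0.5, -3.1]
width: 50.9
gripper_force: 63.4
```

Request:
{"method": "move_arm", "body": {
  "targets": "-1 0.1 0 0.4 0 0 0; -1 0 0 0.4 0 0 0; -1 0 0 0.2 0 0 0; -1 0 0 0.1 0 0 0; -1 0 0 0 0 0 0"
}}

```text
clock: 55.78
eef_pos: [472.6, -308.9, 65.0]
tool_rot: [-3.141, -0.0, 1.829]
force: [0.2, 0.7, -3.3]
width: 51.2
gripper_force: 63.4
```

Request:
{"method": "move_arm", "body": {
  "targets": "-1 0 0 0.1 0 0 0; -1 0 0 0 0 0 0; -1 0 0 0 0 0 0; -1 0 0 0 0 0 0; -1 0 0 0 0 0 0"
}}

```text
clock: 56.2
eef_pos: [472.9, -309.1, 64.6]
tool_rot: [3.141, 0.001, 1.829]
force: [-0.7, -0.3, -3.7]
width: 51.0
gripper_force: 63.4
```

Request:
{"method": "move_arm", "body": {
  "targets": "-1 0 0 0.1 0 0 0; -1 0 0 0 0 0 0; -1 0 0 0 0 0 0; -1 0 0 0 0 0 0; -1 0 0 0 0 0 0"
}}

```text
clock: 56.62
eef_pos: [473.1, -309.2, 63.9]
tool_rot: [3.141, 0.001, 1.829]
force: [-0.4, 0.1, 3.8]
width: 50.9
gripper_force: 63.8
```

Contact again at the original height. I'll release, retreat up to the first viewing pose over the tray, and check against the first picture.

Request:
{"method": "move_arm", "body": {
  "targets": "0.4 0 0 0 0 0 0; 1 0 0 0 0 0 0; 1 0 0 0 0 0 0; 1 0 0 0 0 0 0; 1 0 0 0 0 0 0"
}}

```text
clock: 57.03
eef_pos: [472.9, -309.0, 63.4]
tool_rot: [3.141, 0.0, 1.829]
force: [0.6, 0.7, 0.5]
width: 85.5
gripper_force: 0.0
```

Request:
{"method": "move_arm", "body": {
  "targets": "1 0 0 -2 0 0 0; 1 0 0 -4 0 0 0; 1 0 0 -4 0 0 0; 1 0 0 -4 0 0 0; 1 0 0 -3 0 0 0"
}}

```text
clock: 57.45
eef_pos: [473.2, -309.6, 236.8]
tool_rot: [3.139, 0.003, 1.829]
force: [1.0, -0.1, 0.7]
width: 85.4
gripper_force: 0.0
```

Request:
{"method": "move_arm", "body": {
  "targets": "1 -3.3 1.5 0 0 0 0; 1 -3.3 1.5 0 0 0 0; 1 -3.3 1.5 0 0 0 0; 1 0 0 0 0 0 0; 1 0 0 0 0 0 0"
}}

```text
clock: 57.87
eef_pos: [541.6, -394.5, 232.5]
tool_rot: [-3.141, 0.001, 1.828]
force: [-0.5, 0.8, 1.0]
width: 85.0
gripper_force: 0.0
```

Request:
{"method": "move_arm", "body": {
  "targets": "1 0 0 0 0 0 0; 1 0 0 0 0 0 0; 1 0 0 0 0 0 0; 1 0 0 0 0 0 0; 1 0 0 0 0 0 0"
}}

```text
clock: 58.28
eef_pos: [541.5, -392.7, 234.0]
tool_rot: [3.141, 0.0, 1.829]
force: [-0.2, -0.5, -0.2]
width: 85.1
gripper_force: 0.0
```

```bash
python3 - <<'E'
from h import *
import pickle
d0=pickle.load(open('tray1.pkl','rb'));d=get('wrist')
print(read_state()['eef_pos'])
M=cv2.getPerspectiveTransform
# rectify both at can-top / lid-top height and compare by template shift
def rect(d,z,p):
    q=np.array([[p[0]+a,p[1]+b,z] for a,b in((-60,60),(60,60),(60,-60),(-60,-60))])
    H=M(proj(d,q).astype(np.float32),np.float32([[0,0],[240,0],[240,240],[0,240]]))
    return cv2.warpPerspective(d['color'][:,:,::-1],H,(240,240))
o=[]
for z,p in((104,(472.4,-307.3)),(78,(491.6,-374))):
    a,b=rect(d0,z,p),rect(d,z,p);o.append(np.hstack([a,b]))
    for r in (a,b):
        for x in (r,): cv2.circle(x,(120,120),52 if z==104 else 47,(0,0,255),1)
    o[-1]=np.hstack([a,b])
cv2.imwrite('pics/final.png',np.vstack(o))
E
```

```text
[ 541.50722386 -392.80882704  233.91704273]
```

View pics/final.png

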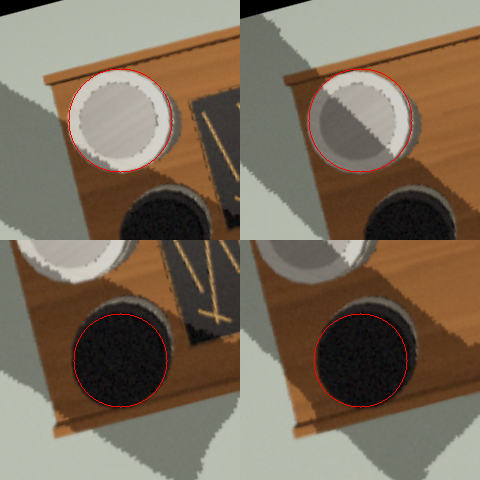

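Before and after, the can top and jar lid sit in the same circles, each centred at (120,120) in its tile, to about 1–2 mm, both upright. Everything is placed, so I'm handing in.

```bash
python3 -c "
from cell import order; print(order.finish_job())"
```

```text
the job is handed in; nothing more can be done
None
```

The job is handed in at about 58 s, with no verdict shown: pictures show the block face up and square between the rails on the thick and thin packers, and the can and jar upright within about 2 mm of their starts; the middle packer was never touched.

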